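# Fetch the V-block from behind in the barred rack

### The job

I need the V-block out of the storage rack. Lift the retaining bar off the rack and lay it on the cork mat, stand the one thing that is directly in front of the V-block on the mat too (leave the other front thing standing where it is), then stand the V-block upright in the middle of the dark surface plate, square with the plate's edges. After that put the thing you cleared back exactly where it stood and lay the bar back down in both its brackets, leaving the small round tin and the brass weight alone throughout.

Things in the scene. Friction and masses are not known exactly. Their poses are not given: they have to be found in the camera images.
- rack: Fixed rack, x to the rear, yaw within 0.2. Grey plate 130 (x) x 230 (y) mm, top 8 mm over its origin (centre of underside, on the worktop). Rear places: x 28, y +-50 mm, each between two guide posts 20 mm long (x), inner faces 27 mm either side, tops at z 35. Front places (dark round marks): x -25, y +-50 mm. Open brackets for the bar: x 28, y +-97 mm, 12 mm thick, tops at z 67.
- bar_seat (a point): Point midway between the rack's brackets on the level of their notch floors (45 mm over the rack's origin), axes as the rack's. The seated bar's origin lies here, its y along the rack's y. The notches are 20 mm wide in x (3 mm play each side), flaring to about 35 mm at the top.
- bar: Loose bar, 0.2 kg: dark steel strip 14 (x) x 222 (y) x 8 mm with an upright black ribbed grip in its middle, 14 (x) x 38 (y) mm, z 8 to 38. Origin: centre of the underside. At first it lies in the brackets over the two rear things, so that they cannot be lifted. Take the grip across its 14 mm. Laid on a flat surface it stays grip up; turned half round it is the same.
- vee: Loose steel V-block, 48 (x) x 44 (y) x 32 mm, 0.2 to 0.4 kg, groove in its top. Origin: centre of the underside. On one of the rear places, x along the rack's x; the guide posts leave no room for fingers at its y sides, nor the front thing, 7 to 12 mm away, at its front. With both cleared, take it across x.
- pot: Loose white round pot with green ribbed lid, 44 mm diameter, 42 mm high (the lid is the top 12 mm, the pot under it 40 mm wide), about 0.07 kg. Origin: centre of the underside. Stands on one of the two front places.
- magnet: Loose small red magnet block with black knob on its -x face and a thin post on top, 0.24 kg: the solid block reaches from -11 to +19 mm in x (middle at x = +4 mm), is 34 mm wide in y and 36 mm high; post to 53 mm. Origin: on the underside. Stands on the other front place, its axes along the rack's within 0.06 rad; take it across y.
- tin: Loose small round aluminium tin with push lid, 38 mm diameter, 13 mm high, origin at the centre of the underside. Stands on the other rear place; to be left alone.
- weight: Loose brass weight with knob, 31 mm diameter, 51 mm high, origin at the centre of the underside. Stands on the worktop between robot and rack; to be left alone.
- mat: Fixed cork mat, 240 (x) x 140 (y) x 4 mm, flat, on the worktop on the left or the right of the rack, its long side pointing away from the robot. Origin: centre of the underside. The side area for the bar and the thing cleared.
- surface_plate: Fixed dark square surface plate, 110 x 110 mm, top 20 mm over its origin (centre of the underside). On the other side of the rack from the mat.
Things that resemble listed ones, but are neither listed nor needed, are in the scene too. What is shaped like the vee but blue or purple is not meant.

How it is judged:
On the way, in this order (a step that is already met when the one before it is completed fails the run):
1. the bar and the thing from in front of the V-block rest on the mat, the other front thing still in front of the small tin (x of bar in the frame of mat between -0.12 and 0.12 m and y of bar in the frame of mat between -0.07 and 0.07 m and z of bar in the frame of mat below 0.016 m and linear speed of bar below 0.02 m/s and ((x of pot in the frame of mat between -0.12 and 0.12 m and y of pot in the frame of mat between -0.07 and 0.07 m and z of pot in the frame of mat below 0.016 m and linear speed of pot below 0.02 m/s and angle between pot's own z axis and vertical below 0.2 rad and horizontal distance between magnet and tin below 0.075 m) or (x of magnet in the frame of mat between -0.12 and 0.12 m and y of magnet in the frame of mat between -0.07 and 0.07 m and z of magnet in the frame of mat below 0.016 m and linear speed of magnet below 0.02 m/s and angle between magnet's own z axis and vertical below 0.2 rad and horizontal distance between pot and tin below 0.075 m))), for 0.2 s.
2. the V-block stands in the middle of the surface plate, square with it (horizontal distance between vee and surface_plate below 0.015 m and z of vee in the frame of surface_plate between 0.015 and 0.025 m and angle between vee's own z axis and vertical below 0.1 rad and (angle between the x axis of vee and the x axis of surface_plate, either way round below 0.15 rad or angle between the x axis of vee and the y axis of surface_plate, either way round below 0.15 rad) and linear speed of vee below 0.02 m/s and angular speed of vee below 0.1 rad/s), for 0.2 s.
At the end, for the whole second after the job is handed in: V-block upright within 15 mm of the plate's middle, square within 0.15 rad; pot, magnet block, tin and weight upright within 15 mm of where they started; bar in both brackets, grip up (height within 4 mm, across 6, along 15, direction 0.08 rad); all released, at rest (all of step 2 and x of bar in the frame of bar_seat between -0.006 and 0.006 m and y of bar in the frame of bar_seat between -0.015 and 0.015 m and z of bar in the frame of bar_seat between -0.004 and 0.004 m and angle between each of bar, pot, magnet, tin, weight's own z axis and vertical below 0.12 rad and angle between the y axis of bar and the y axis of rack, either way round below 0.08 rad and linear speed of each of bar, pot, magnet, tin, weight below 0.02 m/s and distance of each of pot, magnet, tin, weight from where it was at the start of the episode below 0.015 m); the robot touches nothing.
It fails at once if the small tin or the brass weight is shifted by more than 20 mm or tipped (distance of any of tin, weight from where it was at the start of the episode above 0.02 m or angle between any of tin, weight's own z axis and vertical above 0.4 rad).
It fails at once if the pot or the magnet block is tipped over (angle between any of pot, magnet's own z axis and vertical above 0.7 rad).
It also fails if it takes over 118 s, if anything falls off the work surface, if the arm or the gripper's body presses on something with over 40 N, if the wrist force passes 120 N, or if a joint passes its speed limit or range.

### The arm

A 6-joint arm with a two-finger parallel gripper is mounted at the origin on a cart in front of the work surface, level with it; the furniture and walls round the work are solid. World frame = base frame: x ahead of the robot, y to its left, z up, the work surface at z = 0. Lengths are in m, angles in rad, forces in N, time in s.
With the tool pointing down it reaches from about 0.25 to 0.775 m from the base axis. Payload 4 kg.
Tool frame: the origin (TCP) lies on the centre line of the jaws, within the pads' length; the fingertips stand 8 mm ahead of it and the grasp point (between the pads) lies 11 mm behind it; z points along the fingers, y is the direction in which the jaws open and shut (so a half turn about z gives the same grasp; the last joint's range is limited). The gripper opens to 94 mm and grips with 3 to 60 N. Pads are 16 mm wide; open, the fingers measure 119 mm over their backs; the gripper's body (75 mm by 177 mm) begins 78 mm behind the grasp point.
Start: joints at [1.026, 0.087, 1.371, -0, 1.684, -0.103], TCP at [0.235, 0.497, 0.214] pointing down, gripper open.
Joint ranges: [-3.1, 3.1], [-0.76, 2.03], [0.27, 2.55], [-1.08, 4.22], [0.17, 2.65], [-2.57, 2.57]. Speed limits (rad/s): [2.79, 2.79, 3.14, 3.14, 3.14, 3.14].

### API

Orientations are given as [roll, pitch, yaw] about the fixed x, y, z axes, in that order (R = Rz(yaw) Ry(pitch) Rx(roll)).
In Python, from bench import robot, cams, close_job gives the robot as it stands.
- The arm moves only by the tool arm_command, never from a script. Its argument "plan" is one flat list of numbers, 7 for each row, row after row: the shift along the tool's x, y, z in cm, then the turn, a rotation vector about the tool's x, y, z in degrees, then the closure, from 0 (fully open) to 1 (shut). A call has 1 to 8 rows; each row shifts and turns the commanded pose from where the row before left it, along the tool's axes as they then stand; what a row does not reach is not made up. A row lasts 1/8 s, in which the tool goes at most 62.5 mm and 10.7 degrees, less where a joint would pass 70% of its speed; a pose out of reach is approached as far as the arm can. A call with a gripper value outside its range is refused whole. The fingers move at their own pace and stop on an object; the grip force is fixed at half the most. Time passes only in rows, so rows that do not move let the fingers close. It gives the time, the measured TCP pose, the force and the opening at its end, in the units of the state.
- robot.get_obs(): the state, without advancing time (a new reading comes with each control period).
- cams.snapshot(name): name is "scene" or "top" or "wrist"; returns a dict with "pixels" (400x640x3 uint8, red, green, blue), "fov_y" (degrees; the focal length in pixels is half the picture's height over the tangent of half this angle, whatever the lens; pixels are square), "cx", "cy" (the principal point, pixels), "k1" (the pictures are not rectified: a ray, as slopes to the right and down, at radius r is drawn at 1 + k1 r^2 times it, then the intrinsics apply), "camera_from_world" (4x4, takes a point from world to camera coordinates); the wrist camera has in their place "tool_from_camera" (4x4, takes a point from camera to tool coordinates, whose origin is the TCP and whose axes are the flange's). Camera axes: x right, y up, looking along -z (the intrinsics and any distortion apply to the point x, -y, -z); pixel columns grow to the right and rows downward; lengths in m; the calibration is good to about 2 mm. A picture is of the moment at which its call begins: read the wrist's pose just before it. There is no depth.
- close_job(): hands the job in, once; it reports no verdict.
The state is a dict: "time": time; "joint_positions": joint angles; "qvel": joint speeds; "joint_torque": joint torques, N m; "tool_pos": TCP position; "ee_rot": TCP orientation; "wrist_force": force on the tool from outside, world axes, zero at the start; "wrist_torque": the same for the moment, N m; "width": finger opening in m.
Only numpy, scipy, OpenCV 4.12 (cv2) and the standard library are available. Lean on these libraries where they do the work, as an engineer would, in place of code of your own. Each camera call takes 0.05 s, during which the arm holds its last target.

## Working session

There is one attempt and no reset: what is moved stays moved. The work goes in short steps, Python scripts to look and compute and a tool call to move; the robot and the scene stay as the last step left them, time stands still between calls to the robot, and variables do not carry over. Pictures are saved under pics/ and viewed, and the job is handed in when it is done.

Besides the shell and the picture viewer there is one more tool, called after "Call:" as name(argument=value, ...), one argument or row to a line, values as JSON. arm_command: Moves the arm, as the interface text tells. Its arguments: {"type":"object","properties":{"plan":{"type":"array","items":{"type":"number"}}},"required":["plan"]}

```bash
ls; mkdir -p pics
cat > h.py <<'E'
import numpy as np, cv2
from bench import robot, cams, close_job
from scipy.spatial.transform import Rotation as R
def snap(n,tag):
    o=robot.get_obs(); s=cams.snapshot(n)
    cv2.imwrite(f'pics/{tag}.png',s['pixels'][:,:,::-1])
    d={k:v for k,v in s.items() if k!='pixels'}; d['pos']=o['tool_pos'];d['rot']=o['ee_rot']
    np.save(f'pics/{tag}.npy',d,allow_pickle=True); return s
def cam(tag):
    d=np.load(f'pics/{tag}.npy',allow_pickle=True).item()
    if 'camera_from_world' in d: T=np.linalg.inv(d['camera_from_world'])
    else:
        W=np.eye(4); rot=np.array(d['rot']); W[:3,:3]=R.from_euler('xyz',rot).as_matrix() if rot.size==3 else rot; W[:3,3]=d['pos']; T=W@d['tool_from_camera']
    f=200/np.tan(np.radians(d['fov_y'])/2); return d,T,f
def ray(tag,u,v):
    d,T,f=cam(tag); x=(u-d['cx'])/f; y=(v-d['cy'])/f; x0,y0=x,y
    for _ in range(30):
        s=1+d['k1']*(x*x+y*y); x,y=x0/s,y0/s
    w=T[:3,:3]@np.array([x,-y,-1]); return T[:3,3],w/np.linalg.norm(w)
def atz(tag,u,v,z):
    o,w=ray(tag,u,v); return o+w*(z-o[2])/w[2]
def tri(*obs):
    A=np.zeros((3,3));b=np.zeros(3);L=[]
    for t,u,v in obs:
        o,w=ray(t,u,v);P=np.eye(3)-np.outer(w,w);A+=P;b+=P@o;L.append((o,P))
    p=np.linalg.solve(A,b); return p,[float(np.linalg.norm(P@(p-o))) for o,P in L]
def proj(tag,p):
    d,T,f=cam(tag); q=np.linalg.inv(T)@np.r_[p,1]; x,y=q[0]/-q[2],-q[1]/-q[2]; s=1+d['k1']*(x*x+y*y)
    return d['cx']+f*x*s,d['cy']+f*y*s
def crop(tag,u0,v0,u1,v1,k,out):
    im=cv2.imread(f'pics/{tag}.png')[v0:v1,u0:u1]; cv2.imwrite(f'pics/{out}.png',cv2.resize(im,None,fx=k,fy=k,interpolation=cv2.INTER_CUBIC))
E
python3 - <<'E'
from h import *
print(robot.get_obs())
for n in ['scene','top','wrist']:
    s=snap(n,n+'0'); print({k:v for k,v in s.items() if k!='pixels'})
E
```

```text
pics
{'time': 0.0, 'joint_positions': array([ 1.02589502e+00,  8.79723208e-02,  1.37225360e+00, -2.08370755e-05,
        1.68358449e+00, -1.03088588e-01]), 'qvel': array([ 0.00079485,  0.00137895, -0.00073614,  0.00021497, -0.001668  ,
       -0.00073828]), 'joint_torque': array([-9.49147261e-05, -3.40203524e+01, -3.02418852e+01,  7.18273013e-02,
        3.33890808e-02, -1.61537514e-04]), 'tool_pos': array([0.23489742, 0.49673043, 0.21229502]), 'ee_rot': array([-3.13938454e+00, -2.07620738e-04,  2.69977738e+00]), 'wrist_force': array([-0.22375055, -0.08357409,  0.01144337]), 'wrist_torque': array([-0.01426471,  0.00628727, -0.03835121]), 'width': 0.09417094379237857}
{'fov_y': 45.431521985477495, 'cx': 321.6510016252793, 'cy': 193.28084118031592, 'k1': -0.12071438522642379, 'camera_from_world': array([[ 0.60194341, -0.79826915, -0.02074841, -0.33328774],
       [ 0.47554018,  0.33747078,  0.81238846, -0.35534994],
       [-0.64150267, -0.49887858,  0.58274737, -0.70675469],
       [ 0.        ,  0.        ,  0.        ,  1.        ]])}
{'fov_y': 47.125712221905545, 'cx': 320.59738254597016, 'cy': 194.89288227050906, 'k1': -0.08154738804804142, 'camera_from_world': array([[ 0.01829727, -0.99982441, -0.00404353,  0.0145878 ],
       [ 0.98858341,  0.01748631,  0.14965649, -0.60979703],
       [-0.1495595 , -0.00673567,  0.98872978, -1.30651745],
       [ 0.        ,  0.        ,  0.        ,  1.        ]])}
{'fov_y': 62.83720129384127, 'cx': 319.806576290671, 'cy': 200.45939733520538, 'k1': -0.06314455875091295, 'tool_from_camera': array([[-3.60826689e-04,  9.67444471e-01,  2.53083121e-01,
         7.41412044e-02],
       [ 9.99999814e-01,  2.24814360e-04,  5.66340467e-04,
         4.06855156e-04],
       [ 4.91006233e-04,  2.53083278e-01, -9.67444372e-01,
        -1.70647745e-01],
       [ 0.00000000e+00,  0.00000000e+00,  0.00000000e+00,
         1.00000000e+00]])}
```

View pics/scene0.png

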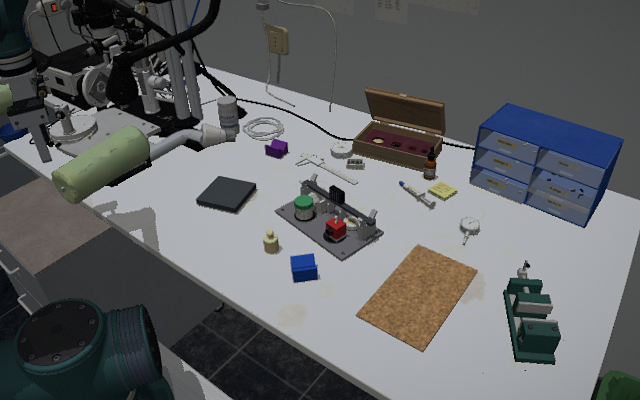

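View pics/top0.png

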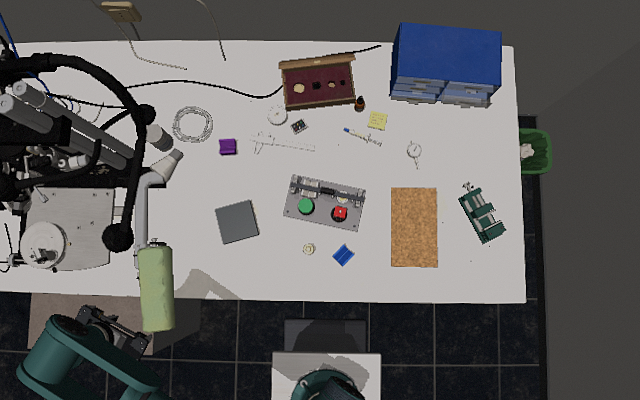

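View pics/wrist0.png

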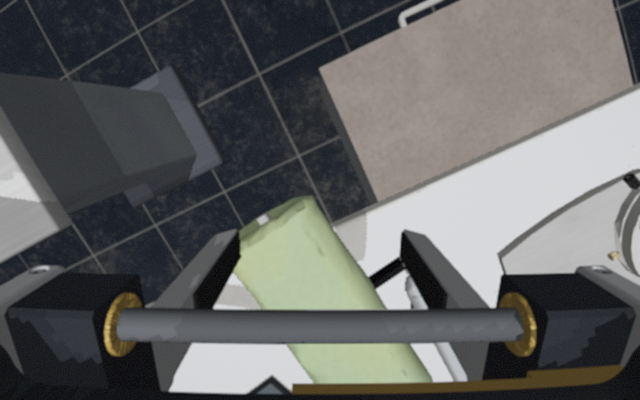

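Run:
```python
from h import *
crop('top0',200,160,460,290,3,'t1'); crop('scene0',240,165,400,290,5,'s1')
print(proj('top0',[0.235,0.497,.214]),proj('top0',[0,0,0]))
for n,(u,v) in dict(weight=(309,249),pot=(306,206),mag=(341,213),plate=(237,222),mat=(414,227),green=(157,290)).items(): print(n,atz('top0',u,v,0.02))
```

```text
(np.float64(131.0502251842641), np.float64(328.1852231317189)) (np.float64(325.62673635849455), np.float64(405.129229654607))
weight [0.4509445  0.05706469 0.02      ]
pot [0.57893184 0.06884656 0.02      ]
mag [ 0.55971037 -0.03623603  0.02      ]
plate [0.52695435 0.27421559 0.02      ]
mat [ 0.52141719 -0.25466725  0.02      ]
green [0.32011928 0.50469587 0.02      ]
```

View pics/t1.png

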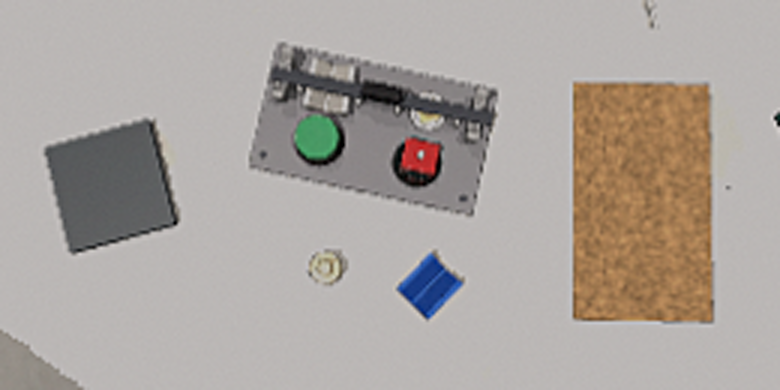

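View pics/s1.png

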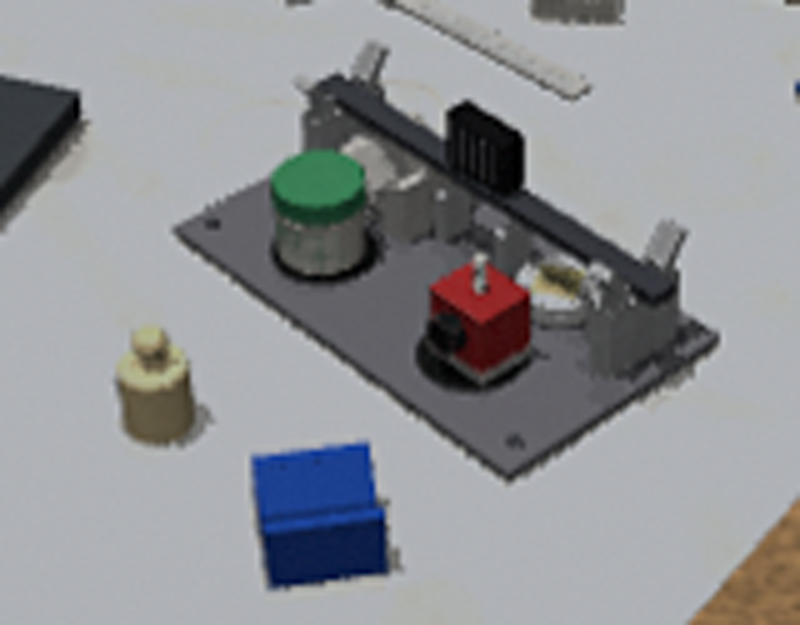

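Run:
```python
from h import *
print(tri(('scene0',75,182),('top0',157,322)))
print(tri(('scene0',135,143),('top0',157,250)))
print(tri(('scene0',215,133),('top0',178,155)))
for t in ['scene0','top0']: print(cam(t)[1][:3,3])
```

```text
(array([0.24799316, 0.45550424, 0.1335112 ]), [0.006563806715705004, 0.006563806715704986])
(array([0.43301697, 0.47037397, 0.13918346]), [0.0027785727878519868, 0.0027785727878519915])
(array([0.706797  , 0.47245358, 0.0449984 ]), [0.02200465476482903, 0.02200465476482908])
[-0.08378148 -0.49871788  0.69362644]
[0.40716622 0.01644806 1.38311178]
```

```bash
cat >> h.py <<'E'
def rows(tgt,yaw,g,n=None,step=5.5,ang=9,pos=None,y0=None):
    """rows (cm,deg) from pose to tgt (tool down)"""
    o=robot.get_obs(); p=np.array(o['tool_pos'] if pos is None else pos); y=o['ee_rot'][2] if y0 is None else y0
    tgt=np.array(tgt,float); d=tgt-p; dy=(yaw-y+np.pi)%(2*np.pi)-np.pi
    n=n or int(max(1,np.ceil(np.linalg.norm(d)*100/step),np.ceil(abs(np.degrees(dy))/ang)))
    out=[]
    for i in range(n):
        c,s=np.cos(y),np.sin(y); v=d/n*100
        t=[c*v[0]+s*v[1], s*v[0]-c*v[1], -v[2]]
        out.append([round(float(x),2)+0 for x in t]+[0,0,round(float(-np.degrees(dy)/n),1)+0,g]); y+=dy/n
    for i in range(0,n,8): print(', '.join(','.join(f'{x:g}' for x in r) for r in out[i:i+8])); print()
E
python3 - <<'E'
from h import *
rows([.50,-.08,.31],1.38,0,pos=[.235,.497,.31])
E
```

```text
-4.05,-3.4,0,0,0,6.3,0, -4.4,-2.94,0,0,0,6.3,0, -4.7,-2.44,0,0,0,6.3,0, -4.94,-1.91,0,0,0,6.3,0, -5.12,-1.35,0,0,0,6.3,0, -5.23,-0.78,0,0,0,6.3,0, -5.29,-0.2,0,0,0,6.3,0, -5.28,0.38,0,0,0,6.3,0

-5.2,0.95,0,0,0,6.3,0, -5.07,1.52,0,0,0,6.3,0, -4.87,2.07,0,0,0,6.3,0, -4.61,2.59,0,0,0,6.3,0
```

Call:
arm_command(
  plan=[0,0,-5,0,0,0,0,0,0,-5,0,0,0,0],
)

```text
time: 0.4
tool_pos: [0.2348, 0.4966, 0.3132]
ee_rot: [-3.138, -0.0, 2.7]
wrist_force: [1.0, 0.5, 0.6]
width: 0.0939
```

Call:
arm_command(
  plan=[-4.05,-3.4,0,0,0,6.3,0,-4.4,-2.94,0,0,0,6.3,0,-4.7,-2.44,0,0,0,6.3,0,-4.94,-1.91,0,0,0,6.3,0,-5.12,-1.35,0,0,0,6.3,0,-5.23,-0.78,0,0,0,6.3,0,-5.29,-0.2,0,0,0,6.3,0,-5.28,0.38,0,0,0,6.3,0],
)

```text
time: 1.4
tool_pos: [0.4123, 0.1108, 0.3133]
ee_rot: [3.141, -0.0, 1.817]
wrist_force: [-0.3, 0.5, -0.5]
width: 0.0939
```

Call:
arm_command(
  plan=[-5.2,0.95,0,0,0,6.3,0,-5.07,1.52,0,0,0,6.3,0,-4.87,2.07,0,0,0,6.3,0,-4.61,2.59,0,0,0,6.3,0,0,0,0,0,0,0,0,0,0,0,0,0,0,0],
)

```text
time: 2.15
tool_pos: [0.5001, -0.0794, 0.3131]
ee_rot: [-3.14, -0.001, 1.381]
wrist_force: [0.2, 0.4, 0.3]
width: 0.0938
```

Run:
```python
from h import *
snap('wrist','w1'); snap('top','top1'); snap('scene','scene1')
```

```text
(no output)
```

View pics/w1.png

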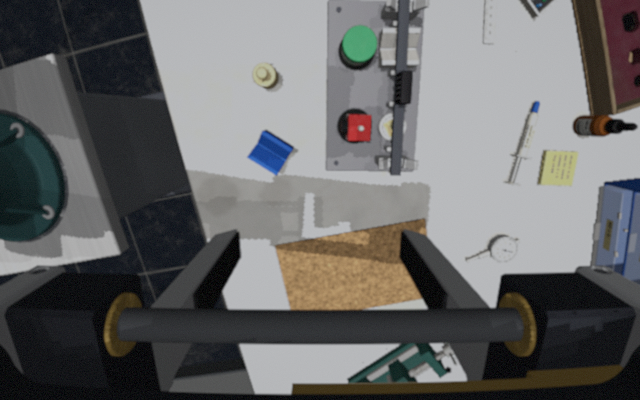

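Run:
```python
from h import *
rows([.54,-.00,.25],1.38,0)
```

```text
4.23,1.23,3.2,0,0,0.1,0, 4.23,1.22,3.2,0,0,0.1,0
```

Call:
arm_command(
  plan=[4.23,1.23,3.2,0,0,0,0,4.23,1.23,3.2,0,0,0,0,0,0,0,0,0,0,0,0,0,0,0,0,0,0],
)

```text
time: 2.8
tool_pos: [0.5403, -0.0009, 0.2504]
ee_rot: [3.14, 0.0, 1.382]
wrist_force: [0.1, -0.3, 1.2]
width: 0.0938
```

Run:
```python
from h import *
snap('wrist','w2')
crop('w1',300,0,480,200,4,'w1c')
```

```text
(no output)
```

View pics/w2.png

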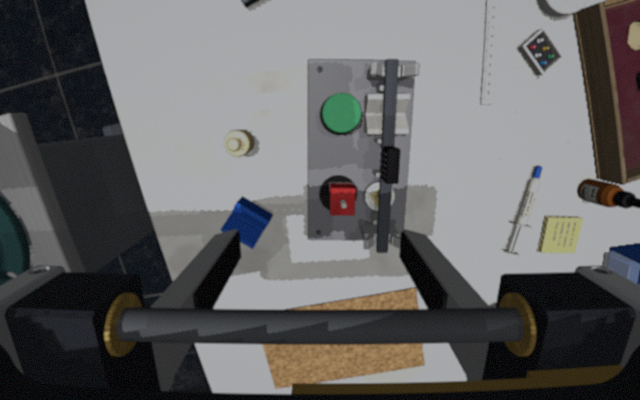

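View pics/w1c.png

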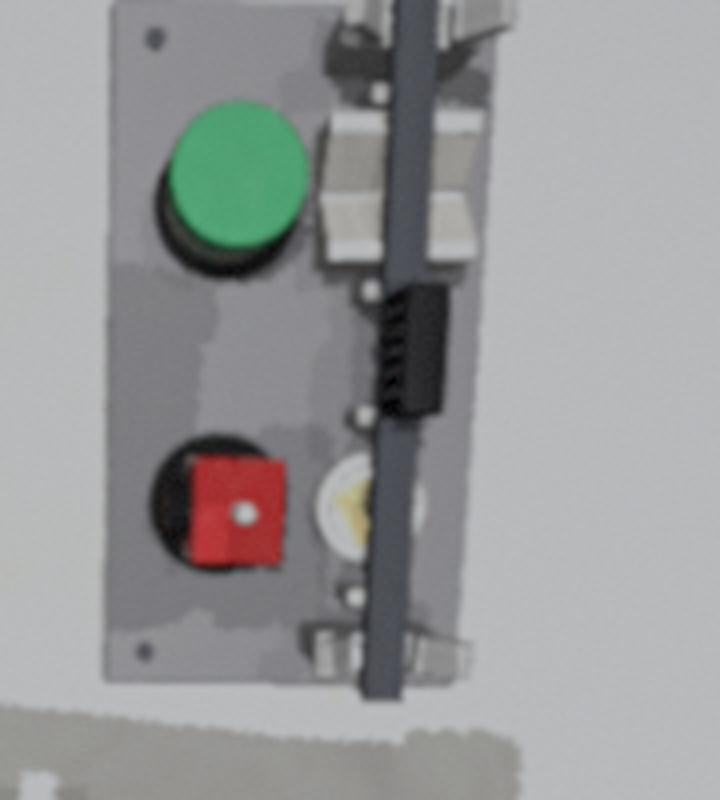

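Run:
```python
from h import *
crop('w2',295,45,425,155,6,'w2a');crop('w2',295,145,425,255,6,'w2b')
```

```text
(no output)
```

View pics/w2a.png

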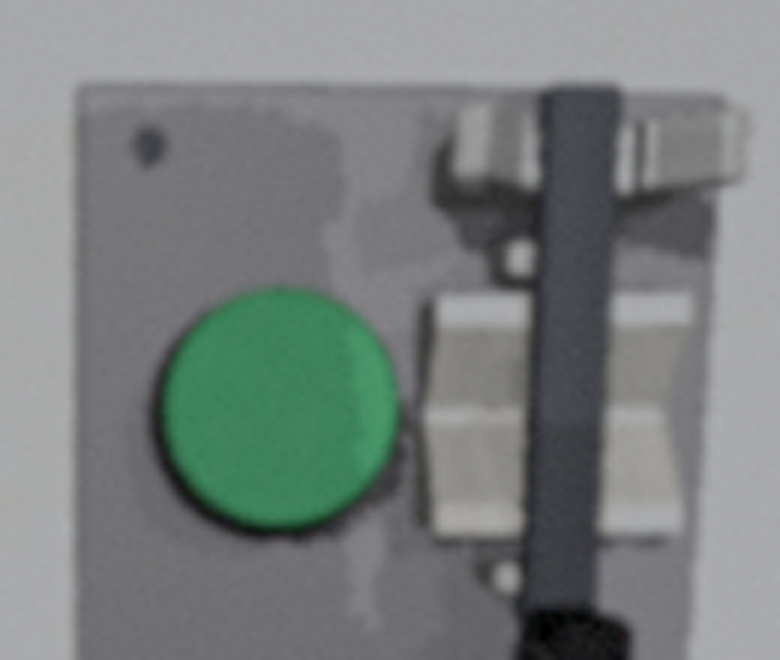

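View pics/w2b.png

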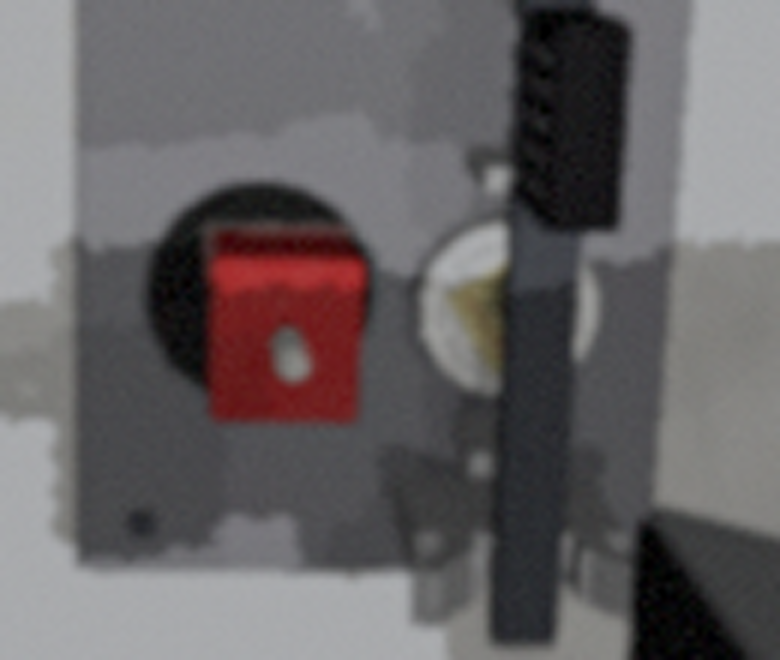

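```bash
cat > m1.py <<'E'
from h import *
print('FL',tri(('w1',328,1.25),('w2',308,59.5),('top0',283.3,216),('scene0',275,211.4)))
print('FL wrist',tri(('w1',328,1.25),('w2',308,59.5)))
print('FR',tri(('w1',326.25,170.25),('w2',308.3,239.2),('top0',358,231.7),('scene0',342,261)))
print('FRw',tri(('w1',326.25,170.25),('w2',308.3,239.2)))
print('hL',tri(('w1',338.75,9.5),('w2',320,69.5)));print('hR',tri(('w1',336.25,163),('w2',318.7,231.8)))
print('bar near end',tri(('w1',395.6,174.5),('w2',382.1,251.7)))
for z in(.05,.053,.056): print(z,'bar ends',atz('w2',391.9,59.7,z),atz('w2',382.1,251.7,z),atz('w1',395.6,174.5,z))
# pot lid circle
print('pot', tri(('w2',295+281/6,45+409/6),('w1',300+239/4,174/4)))
# V corners left-front top
print('v far-front',tri(('w2',295+437/6,45+292/6),('w1',300+333/4,112/4)))
print('v near-front',tri(('w2',295+430/6,45+538/6),('w1',300+323/4,262/4)))
print('v near-back',tri(('w2',295+680/6,45+535/6),('w1',300+474/4,262/4)))
print('v far-back',tri(('w2',295+694/6,45+292/6),('w1',300+484/4,112/4)))
E
python3 m1.py
```

```text
FL (array([0.55132082, 0.13744918, 0.00479656]), [0.0006349118001656508, 0.0009841429070238067, 0.002147589225150368, 0.0011278462954416445])
FL wrist (array([0.55207704, 0.13842366, 0.00257466]), [1.0635023048633664e-05, 1.0635023048640129e-05])
FR (array([ 0.50709876, -0.08730331,  0.00350743]), [0.0009197020242227373, 0.0008699108839674636, 0.001862605968227825, 0.0008256934582649295])
FRw (array([ 0.5073932 , -0.08645653,  0.00339848]), [0.00011058824896731621, 0.00011058824896709551])
hL (array([0.56378804, 0.12368775, 0.00908141]), [0.00013914862163636767, 0.0001391486216363586])
hR (array([ 0.52362039, -0.07838774,  0.00429282]), [0.0001337180876872092, 0.00013371808768737283])
bar near end (array([ 0.59826254, -0.10160901,  0.05105206]), [0.00011468463525873207, 0.00011468463525902053])
0.05 bar ends [0.64022559 0.11431075 0.05      ] [ 0.59827963 -0.10205759  0.05      ] [ 0.59858042 -0.10187769  0.05      ]
0.053 bar ends [0.63952427 0.11396897 0.053     ] [ 0.59791744 -0.10065007  0.053     ] [ 0.59799338 -0.10122008  0.053     ]
0.056 bar ends [0.63882296 0.1136272  0.056     ] [ 0.59755525 -0.09924254  0.056     ] [ 0.59740633 -0.10056247  0.056     ]
pot (array([0.57783488, 0.06916863, 0.05030007]), [3.744602445389601e-05, 3.7446024453941585e-05])
v far-front (array([0.61166266, 0.08457341, 0.03712189]), [0.00044950442187957304, 0.0004495044218793288])
v near-front (array([0.60235674, 0.04007287, 0.03726137]), [0.00043333092796884115, 0.00043333092796888636])
v near-back (array([0.65058391, 0.0315739 , 0.0364521 ]), [0.00013719839577074446, 0.00013719839577081946])
v far-back (array([0.65894751, 0.07596483, 0.03807417]), [0.0001935227550635243, 0.00019352275506357867])
```

Run:
```python
from h import *
for n,u,v in [('mFL',573,320),('mRL',573,83),('mRR',710,83),('mFR',714,322)]: print(n,atz('top0',200+u/3,160+v/3,.004))
for n,u,v in [('pA',45,150),('pB',152,120),('pC',178,220),('pD',75,252)]: print(n,atz('top0',200+u/3,160+v/3,.02))
rows([.620,.007,.13],1.378,0.5)
rows([.620,.007,.066],1.378,0.5,pos=[.62,.007,.13],y0=1.378)
```

```text
mFL [ 0.40314102 -0.18794409  0.004     ]
mRL [ 0.64188599 -0.18864674  0.004     ]
mRR [ 0.64443628 -0.32908898  0.004     ]
mFR [ 0.40300423 -0.32906891  0.004     ]
pA [0.56179535 0.34242948 0.02      ]
pB [0.59409625 0.23582817 0.02      ]
pC [0.49444173 0.2059236  0.02      ]
pD [0.4606429  0.30729964 0.02      ]
0.78,2.55,4.04,0,0,0.1,0.5, 0.78,2.54,4.04,0,0,0.1,0.5, 0.78,2.54,4.04,0,0,0.1,0.5

0,0,3.2,0,0,0,0.5, 0,0,3.2,0,0,0,0.5
```

Call:
arm_command(
  plan=[0.78,2.55,4.0,0,0,0.1,0.5,0.78,2.55,4.0,0,0,0.1,0.5,0.78,2.55,4.0,0,0,0,0.5,0,0,0,0,0,0,0.5,0,0,0,0,0,0,0.5],
)

```text
time: 3.48
tool_pos: [0.6206, 0.0061, 0.132]
ee_rot: [3.138, -0.0, 1.376]
wrist_force: [-0.4, -0.2, 0.9]
width: 0.0484
```

Run:
```python
from h import *
snap('wrist','w3')
print(robot.get_obs()['tool_pos'], robot.get_obs()['ee_rot'])
print([proj('w3',p) for p in ([.62,.007,.083],[.62,.007,.053])])
```

```text
[0.6209414  0.00629339 0.13288514] [ 3.13672555e+00 -5.26932620e-04  1.37605763e+00]
[(np.float64(319.45670534016), np.float64(221.92980722458356)), (np.float64(319.39380027164844), np.float64(209.96286474171742))]
```

View pics/w3.png

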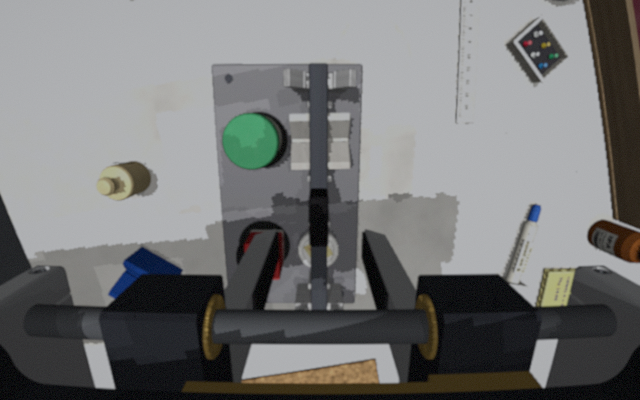

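Call:
arm_command(
  plan=[0,0,3.3,0,0,0,0.5,0,0,3.3,0,0,0,0.5,0,0,0,0,0,0,0.5,0,0,0,0,0,0,0.95,0,0,0,0,0,0,0.95,0,0,0,0,0,0,0.95,0,0,0,0,0,0,0.95],
)

```text
time: 4.4
tool_pos: [0.6204, 0.007, 0.0645]
ee_rot: [3.14, -0.0, 1.377]
wrist_force: [-1.1, 0.3, 2.6]
width: 0.0137
```

Run:
```python
from h import *
for i in range(3):
    o=robot.get_obs(); print(o['tool_pos'], o['ee_rot'],o['width'],o['wrist_force'])
snap('wrist','w4')
```

```text
[0.62043724 0.00701481 0.06451188] [ 3.14045641e+00 -2.58181573e-04  1.37692021e+00] 0.013653870802748647 [-1.11213408  0.34345126  2.64292818]
[0.62043724 0.00701481 0.06451188] [ 3.14045641e+00 -2.58181573e-04  1.37692021e+00] 0.013653870802748647 [-1.11213408  0.34345126  2.64292818]
[0.62043724 0.00701481 0.06451188] [ 3.14045641e+00 -2.58181573e-04  1.37692021e+00] 0.013653870802748647 [-1.11213408  0.34345126  2.64292818]
```

View pics/w4.png

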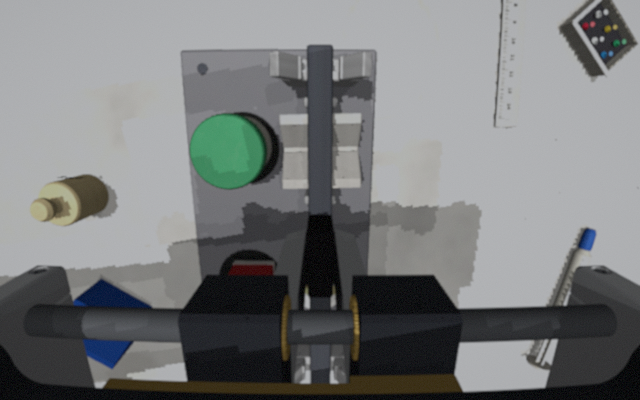

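Run:
```python
from h import *
rows([.523,-.285,.165],0,0.95,n=10,pos=[.6204,.007,.165])
rows([.523,-.285,.0245],0,0.95,pos=[.523,-.285,.165],y0=0)
```

```text
-3.05,-0.39,0,0,0,7.9,0.95, -3.08,0.03,0,0,0,7.9,0.95, -3.04,0.45,0,0,0,7.9,0.95, -2.95,0.87,0,0,0,7.9,0.95, -2.81,1.26,0,0,0,7.9,0.95, -2.61,1.64,0,0,0,7.9,0.95, -2.36,1.98,0,0,0,7.9,0.95, -2.06,2.28,0,0,0,7.9,0.95

-1.73,2.55,0,0,0,7.9,0.95, -1.37,2.76,0,0,0,7.9,0.95

0,0,4.68,0,0,0,0.95, 0,0,4.68,0,0,0,0.95, 0,0,4.68,0,0,0,0.95
```

Call:
arm_command(
  plan=[0,0,-2,0,0,0,0.95,0,0,-4,0,0,0,0.95,0,0,-4,0,0,0,0.95],
)

```text
time: 4.82
tool_pos: [0.6198, 0.007, 0.1648]
ee_rot: [-3.141, -0.0, 1.377]
wrist_force: [1.6, 1.1, -1.8]
width: 0.0139
```

Call:
arm_command(
  plan=[-3.05,-0.39,0,0,0,7.9,0.95,-3.08,0.03,0,0,0,7.9,0.95,-3.04,0.45,0,0,0,7.9,0.95,-2.95,0.87,0,0,0,7.9,0.95,-2.81,1.26,0,0,0,7.9,0.95,-2.61,1.64,0,0,0,7.9,0.95,-2.36,1.98,0,0,0,7.9,0.95,-2.06,2.28,0,0,0,7.9,0.95],
)

```text
time: 5.82
tool_pos: [0.5417, -0.2275, 0.1642]
ee_rot: [3.141, -0.0, 0.269]
wrist_force: [0.6, 0.1, -2.0]
width: 0.0134
```

Call:
arm_command(
  plan=[-1.73,2.55,0,0,0,7.9,0.95,-1.37,2.76,0,0,0,7.9,0.95,0,0,4,0,0,0,0.95,0,0,0,0,0,0,0.95,0,0,0,0,0,0,0.95],
)

```text
time: 6.45
tool_pos: [0.523, -0.2849, 0.1247]
ee_rot: [3.141, -0.001, -0.001]
wrist_force: [1.4, -0.9, -2.7]
width: 0.0135
```

Run:
```python
from h import *
snap('wrist','w5'); snap('top','top5'); crop('top5',200,150,500,290,2.6,'t5')
```

```text
(no output)
```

View pics/w5.png

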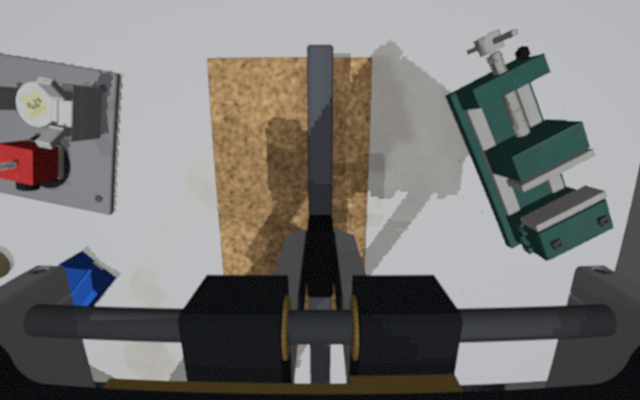

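View pics/t5.png

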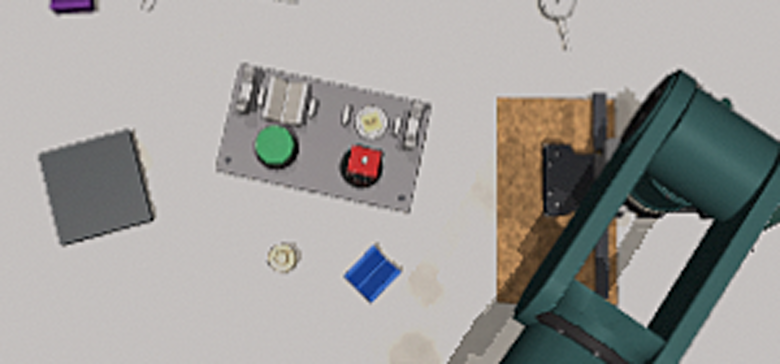

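Call:
arm_command(
  plan=[0,0,5,0,0,0,0.95,0,0,4.5,0,0,0,0.95,0,0,0.4,0,0,0,0.95,0,0,0,0,0,0,0.95,0,0,0,0,0,0,0.95],
)

```text
time: 7.18
tool_pos: [0.5238, -0.2856, 0.0269]
ee_rot: [3.14, -0.003, -0.002]
wrist_force: [0.4, -0.0, -0.7]
width: 0.0137
```

Call:
arm_command(
  plan=[0,0,0.15,0,0,0,0.95,0,0,0,0,0,0,0.95,0,0,0,0,0,0,0.95],
)

```text
time: 7.55
tool_pos: [0.5225, -0.2849, 0.0231]
ee_rot: [3.142, -0.0, -0.002]
wrist_force: [0.0, 0.7, -2.5]
width: 0.0142
```

Call:
arm_command(
  plan=[0,0,0.1,0,0,0,0.95,0,0,0,0,0,0,0.95,0,0,0,0,0,0,0.95],
)

```text
time: 7.92
tool_pos: [0.5227, -0.285, 0.0226]
ee_rot: [3.141, -0.0, -0.002]
wrist_force: [-0.8, 0.0, 2.3]
width: 0.0137
```

Call:
arm_command(
  plan=[0,0,0,0,0,0,0.6,0,0,0,0,0,0,0.6,0,0,0,0,0,0,0.5,0,0,-4,0,0,0,0.5,0,0,-5,0,0,0,0.5,0,0,-5,0,0,0,0.5,0,0,0,0,0,0,0.5],
)

```text
time: 8.8
tool_pos: [0.5251, -0.2866, 0.1682]
ee_rot: [3.135, -0.01, -0.002]
wrist_force: [0.0, 0.1, -0.6]
width: 0.047
```

Run:
```python
from h import *
snap('wrist','w6')
# pot grasp: jaws along rack y: tool yaw = rack yaw (-0.193) -> tool x along rack x, y along -rack y
rows([.578,.068,.165],-.193,0.35)
```

```text
0.77,-5.05,0,0,0,1.6,0.35, 0.63,-5.07,0,0,0,1.6,0.35, 0.49,-5.09,0,0,0,1.6,0.35, 0.35,-5.1,0,0,0,1.6,0.35, 0.21,-5.11,0,0,0,1.6,0.35, 0.07,-5.11,0,0,0,1.6,0.35, -0.07,-5.11,0,0,0,1.6,0.35
```

View pics/w6.png

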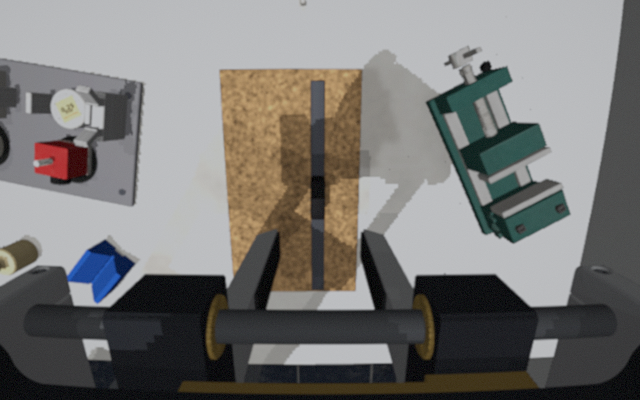

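Call:
arm_command(
  plan=[0.77,-5.05,0,0,0,1.6,0.35,0.63,-5.07,0,0,0,1.6,0.35,0.49,-5.09,0,0,0,1.6,0.35,0.35,-5.1,0,0,0,1.6,0.35,0.21,-5.11,0,0,0,1.6,0.35,0.07,-5.11,0,0,0,1.6,0.35,-0.07,-5.11,0,0,0,1.6,0.35,0,0,0,0,0,0,0.35],
)

```text
time: 9.85
tool_pos: [0.5763, 0.0719, 0.1591]
ee_rot: [3.141, 0.005, -0.192]
wrist_force: [0.7, -1.2, -0.5]
width: 0.0611
```

Call:
arm_command(
  plan=[0,0,0,0,0,0,0.35,0,0,0,0,0,0,0.35],
)

```text
time: 10.1
tool_pos: [0.5771, 0.0672, 0.1611]
ee_rot: [3.141, 0.001, -0.199]
wrist_force: [0.1, -0.5, 0.9]
width: 0.0612
```

Run:
```python
from h import *
o=robot.get_obs();print(o['tool_pos'],o['ee_rot'],o['joint_positions'])
snap('wrist','w7');print(proj('w7',[.578,.068,.05]))
```

```text
[0.57710829 0.06720972 0.16113607] [ 3.14093176e+00  1.33717458e-03 -1.99175792e-01] [ 1.85768567e-02  1.72626613e-01  1.37910917e+00 -3.56484976e-04
  1.59130525e+00  1.78854148e+00]
(np.float64(319.1843315137505), np.float64(198.37627475192073))
```

View pics/w7.png

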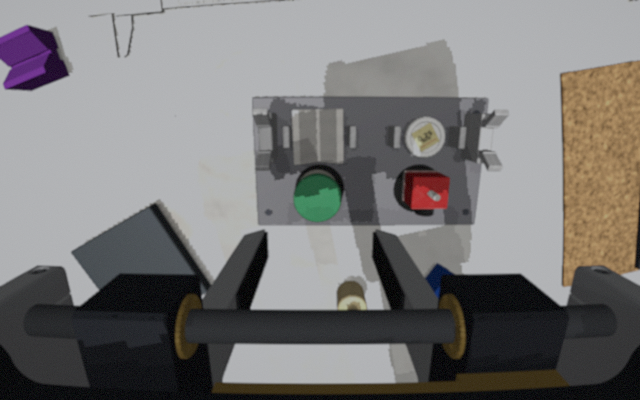

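Call:
arm_command(
  plan=[0,0,5,0,0,0,0.35,0,0,5,0,0,0,0.35,0,0,2.8,0,0,0,0.35,0,0,0,0,0,0,0.35,0,0,0,0,0,0,0.35],
)

```text
time: 10.78
tool_pos: [0.5787, 0.0679, 0.0356]
ee_rot: [-3.141, -0.003, -0.198]
wrist_force: [0.4, -0.9, -0.1]
width: 0.0611
```

Run:
```python
from h import *
o=robot.get_obs();print(o['tool_pos'],o['ee_rot'],o['wrist_force'])
snap('wrist','w8');snap('scene','scene8');crop('scene8',240,130,400,290,4,'s8')
```

```text
[0.57867874 0.06794576 0.03564491] [-3.14095084e+00 -2.65267914e-03 -1.98483845e-01] [ 0.3701262  -0.89274537 -0.05939699]
```

View pics/w8.png

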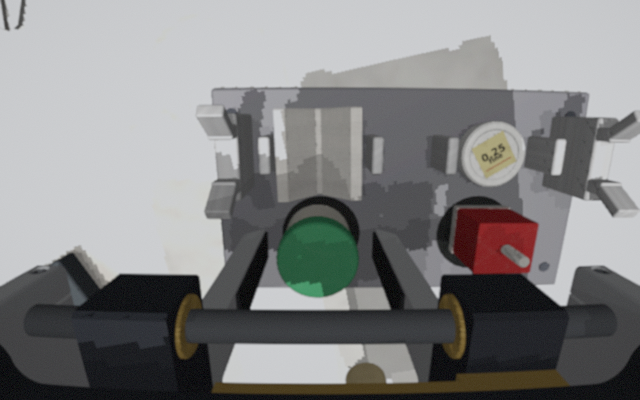

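View pics/s8.png

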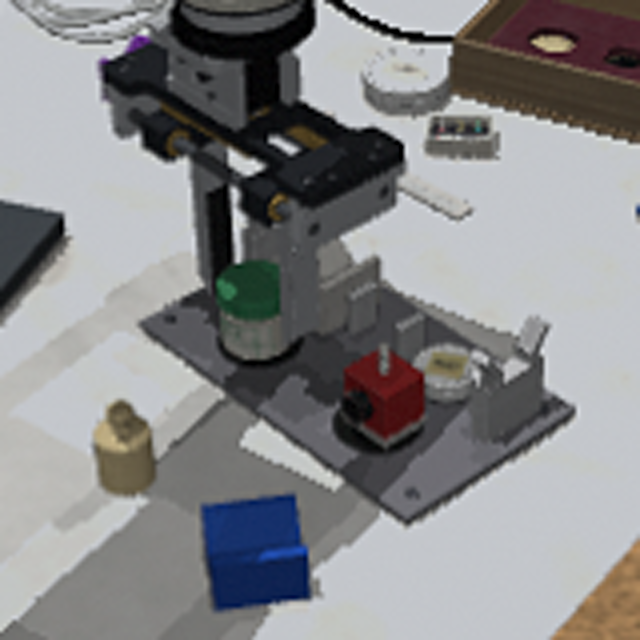

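Call:
arm_command(
  plan=[0,0,0,0,0,0,0.65,0,0,0,0,0,0,0.65,0,0,0,0,0,0,0.65,0,0,0,0,0,0,0.65],
)

```text
time: 11.38
tool_pos: [0.578, 0.0686, 0.0349]
ee_rot: [-3.141, -0.001, -0.197]
wrist_force: [-0.1, 0.0, 4.1]
width: 0.0417
```

Run:
```python
from h import *
o=robot.get_obs();print(o['tool_pos'],o['ee_rot'],o['wrist_force'],o['width'])
rows([.455,-.215,.15],-.193,0.65,pos=[.578,.068,.15])
```

```text
[0.57797775 0.06862598 0.03485938] [-3.14131851e+00 -1.31959687e-03 -1.97307735e-01] [-0.11928339  0.00815516  4.11871062] 0.041697684481130017
-1.09,5.03,0,0,0,0,0.65, -1.09,5.03,0,0,0,0,0.65, -1.09,5.03,0,0,0,0,0.65, -1.1,5.02,0,0,0,0,0.65, -1.1,5.02,0,0,0,0,0.65, -1.1,5.02,0,0,0,0,0.65
```

Call:
arm_command(
  plan=[0,0,-2,0,0,0,0.65,0,0,-4.5,0,0,0,0.65,0,0,-5,0,0,0,0.65,0,0,0,0,0,0,0.65],
)

```text
time: 11.88
tool_pos: [0.5804, 0.0687, 0.1542]
ee_rot: [-3.139, -0.01, -0.197]
wrist_force: [0.4, 0.3, -1.1]
width: 0.0415
```

Call:
arm_command(
  plan=[-1.09,5.03,0,0,0,0,0.65,-1.09,5.03,0,0,0,0,0.65,-1.09,5.03,0,0,0,0,0.65,-1.09,5.03,0,0,0,0,0.65,-1.09,5.03,0,0,0,0,0.65,-1.09,5.03,0,0,0,0,0.65,0,0,4,0,0,0,0.65,0,0,0,0,0,0,0.65],
)

```text
time: 12.88
tool_pos: [0.4506, -0.2131, 0.1038]
ee_rot: [-3.137, 0.01, -0.199]
wrist_force: [-0.4, 0.3, -1.1]
width: 0.042
```

Call:
arm_command(
  plan=[0,0,0,0,0,0,0.65],
)

```text
time: 13.0
tool_pos: [0.4542, -0.214, 0.1087]
ee_rot: [-3.141, 0.001, -0.197]
wrist_force: [0.5, 0.2, 0.2]
width: 0.0413
```

Run:
```python
from h import *
o=robot.get_obs();print(o['tool_pos'],o['ee_rot'],o['wrist_force'],o['width'])
snap('wrist','w9');snap('scene','scene9')
```

```text
[ 0.45415408 -0.2139747   0.10869085] [-3.14100260e+00  1.00650102e-03 -1.96711138e-01] [0.51950008 0.23548724 0.23928558] 0.04125883674915878
```

View pics/w9.png

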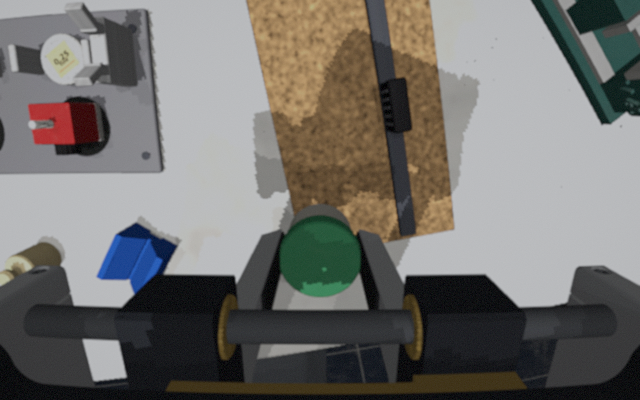

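View pics/scene9.png

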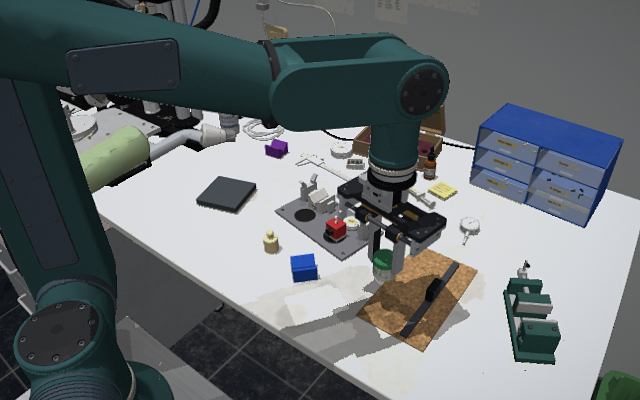

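Call:
arm_command(
  plan=[0,0,4,0,0,0,0.65,0,0,3.2,0,0,0,0.65,0,0,0.3,0,0,0,0.65,0,0,0,0,0,0,0.65,0,0,0,0,0,0,0.65],
)

```text
time: 13.72
tool_pos: [0.4557, -0.2152, 0.0362]
ee_rot: [3.14, -0.004, -0.197]
wrist_force: [-0.3, -0.7, -0.4]
width: 0.0414
```

Call:
arm_command(
  plan=[0,0,0.2,0,0,0,0.65,0,0,0,0,0,0,0.65,0,0,0,0,0,0,0.65],
)

```text
time: 14.1
tool_pos: [0.4542, -0.2146, 0.0321]
ee_rot: [-3.142, -0.0, -0.198]
wrist_force: [-0.3, -0.1, -0.6]
width: 0.0419
```

Call:
arm_command(
  plan=[0,0,0.1,0,0,0,0.65,0,0,0,0,0,0,0.65,0,0,0,0,0,0,0.65],
)

```text
time: 14.48
tool_pos: [0.4542, -0.2145, 0.0309]
ee_rot: [-3.142, 0.0, -0.197]
wrist_force: [-0.2, -0.2, -0.0]
width: 0.0415
```

Call:
arm_command(
  plan=[0,0,0.05,0,0,0,0.65,0,0,0,0,0,0,0.65,0,0,0,0,0,0,0.4,0,0,0,0,0,0,0.35,0,0,0,0,0,0,0.35],
)

```text
time: 15.1
tool_pos: [0.4541, -0.2144, 0.0302]
ee_rot: [-3.141, 0.0, -0.197]
wrist_force: [-0.4, -1.8, 0.4]
width: 0.0612
```

Call:
arm_command(
  plan=[0,0,-3,0,0,0,0.35,0,0,-5,0,0,0,0.3,0,0,-5,0,0,0,0.1,0,0,0,0,0,0,0,0,0,0,0,0,0,0],
)

```text
time: 15.72
tool_pos: [0.4538, -0.2143, 0.1597]
ee_rot: [-3.141, 0.001, -0.197]
wrist_force: [-0.1, 0.1, -0.3]
width: 0.0915
```

Run:
```python
from h import *
o=robot.get_obs();print(o['tool_pos'],o['ee_rot'],o['wrist_force'],o['width'])
snap('wrist','w10')
# next: over V from camera, yaw 1.377, jaws along rack x, route via z .165
p=o['tool_pos'];rows([.6307,.0575,.13],1.377,0)
```

```text
[ 0.45382907 -0.21431605  0.15974755] [-3.14119951e+00  8.43892329e-04 -1.97439814e-01] [-0.09381412  0.09644576 -0.33568105] 0.09154884204362886
1.1,-2.74,0.26,0,0,-8.2,0, 1.48,-2.55,0.26,0,0,-8.2,0, 1.82,-2.32,0.26,0,0,-8.2,0, 2.14,-2.03,0.26,0,0,-8.2,0, 2.4,-1.71,0.26,0,0,-8.2,0, 2.62,-1.35,0.26,0,0,-8.2,0, 2.79,-0.96,0.26,0,0,-8.2,0, 2.9,-0.55,0.26,0,0,-8.2,0

2.95,-0.13,0.26,0,0,-8.2,0, 2.93,0.29,0.26,0,0,-8.2,0, 2.86,0.71,0.26,0,0,-8.2,0
```

View pics/w10.png

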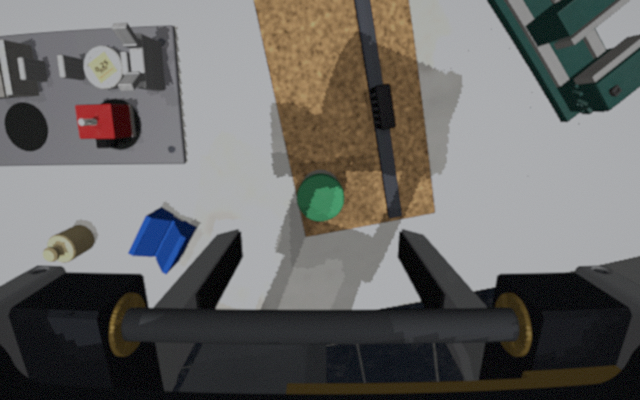

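Call:
arm_command(
  plan=[1.1,-2.74,0.2,0,0,-8.2,0,1.48,-2.55,0.2,0,0,-8.2,0,1.82,-2.32,0.2,0,0,-8.2,0,2.14,-2.03,0.2,0,0,-8.2,0,2.4,-1.71,0.2,0,0,-8.2,0,2.62,-1.35,0.2,0,0,-8.2,0,2.79,-0.96,0.2,0,0,-8.2,0,2.9,-0.55,0.2,0,0,-8.2,0],
)

```text
time: 16.77
tool_pos: [0.5823, -0.016, 0.1416]
ee_rot: [-3.137, 0.002, 0.952]
wrist_force: [0.6, 0.5, -0.4]
width: 0.0941
```

Call:
arm_command(
  plan=[2.95,-0.13,0.2,0,0,-8.2,0,2.93,0.29,0.2,0,0,-8.2,0,2.86,0.71,0.2,0,0,-8.2,0,0,0,0,0,0,0,0,0,0,0,0,0,0,0,0,0,0,0,0,0,0],
)

```text
time: 17.52
tool_pos: [0.631, 0.0561, 0.1381]
ee_rot: [-3.141, 0.0, 1.375]
wrist_force: [0.3, -0.9, 1.0]
width: 0.0936
```

Run:
```python
from h import *
o=robot.get_obs();print(o['tool_pos'],o['ee_rot'],o['wrist_force'],o['width'],o['joint_positions'])
snap('wrist','w11'); crop('w11',230,100,430,300,4,'w11c')
```

```text
[0.630966   0.05608083 0.13809874] [-3.14073278e+00  4.42067059e-04  1.37484208e+00] [ 0.25448755 -0.9291502   1.0395671 ] 0.09363393697570026 [-6.77948793e-04  2.97324297e-01  1.27440450e+00 -2.66817360e-04
  1.57079317e+00  1.95276609e-01]
```

View pics/w11.png

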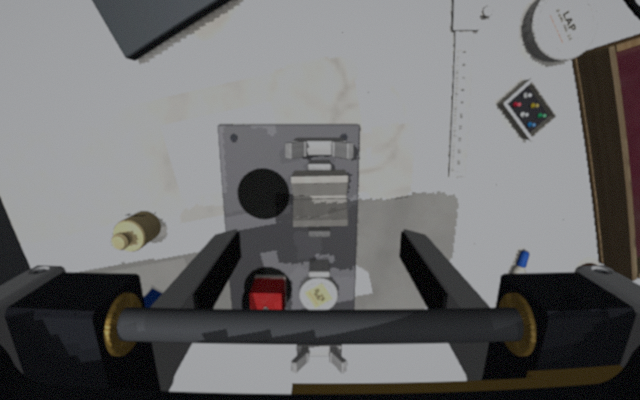

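View pics/w11c.png

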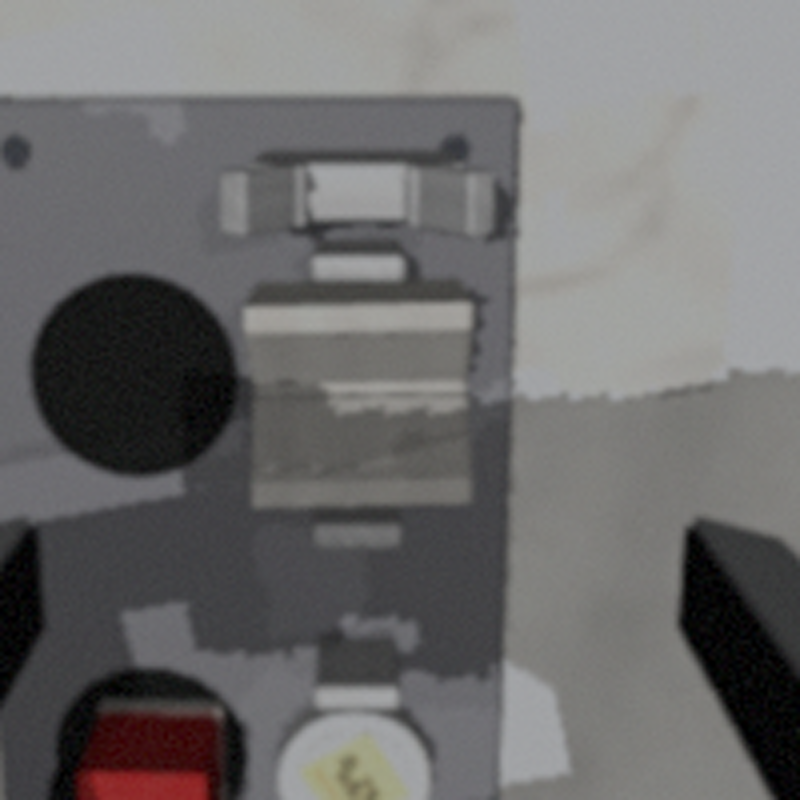

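Run:
```python
from h import *
P=[atz('w11',230+u/4,100+v/4,.040) for u,v in [(245,303),(473,303),(472,507),(252,507)]]
for p in P: print(p)
print(np.mean(P,0), proj('w11',[.6307,.0575,.04]))
print(np.degrees(np.arctan2(*(P[1]-P[0])[:2][::-1])),np.degrees(np.arctan2(*(P[2]-P[3])[:2][::-1])))
```

```text
[0.61168933 0.08513431 0.04      ]
[0.65824806 0.07588645 0.04      ]
[0.65025889 0.03173939 0.04      ]
[0.60345075 0.0410271  0.04      ]
[0.63091176 0.05844681 0.04      ] (np.float64(320.1026444370232), np.float64(202.87619499637128))
-11.234322773551925 -11.222913030587216
```

Call:
arm_command(
  plan=[0.2,0,4,0,0,0,0,0,0,4,0,0,0,0,0,0,3.2,0,0,0,0,0,0,0,0,0,0,0,0,0,0,0,0,0,0,0,0,0,0,0,0,0],
)

```text
time: 18.32
tool_pos: [0.6336, 0.0589, 0.0292]
ee_rot: [3.137, -0.001, 1.377]
wrist_force: [0.3, -0.5, -0.3]
width: 0.0941
```

Call:
arm_command(
  plan=[0,0,0.4,0,0,0,0,0,0,0,0,0,0,0,0,0,0,0,0,0,0],
)

```text
time: 18.7
tool_pos: [0.632, 0.0591, 0.0226]
ee_rot: [3.142, -0.0, 1.377]
wrist_force: [-0.3, 0.5, -0.0]
width: 0.094
```

Run:
```python
from h import *
o=robot.get_obs();print(o['tool_pos'],o['ee_rot'],o['wrist_force'],o['width'])
snap('wrist','w12');snap('scene','scene12'); crop('scene12',260,120,400,260,4,'s12')
```

```text
[0.63195934 0.05908066 0.02256451] [ 3.14154560e+00 -1.01947206e-04  1.37684092e+00] [-0.34164986  0.47822936 -0.01256998] 0.094002158062851
```

View pics/w12.png

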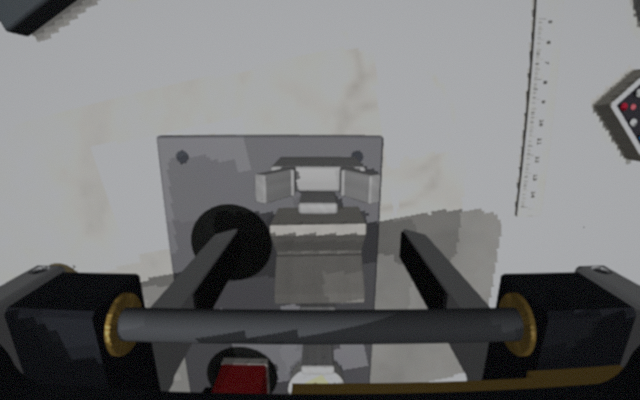

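View pics/s12.png

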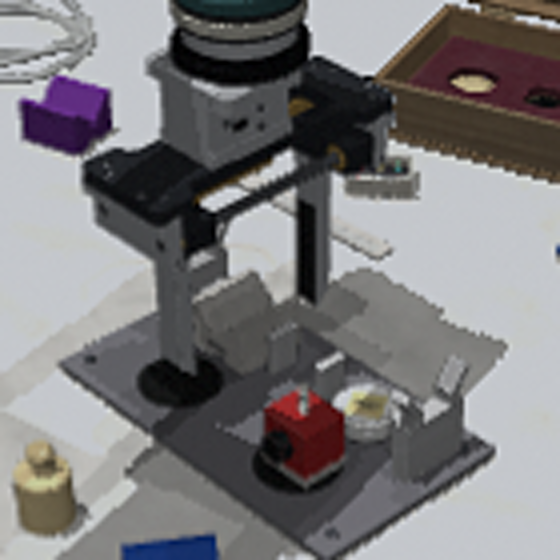

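Call:
arm_command(
  plan=[0,0,0,0,0,0,0.4,0,0,0,0,0,0,0.6,0,0,0,0,0,0,0.6,0,0,0,0,0,0,0.6,0,0,0,0,0,0,0.6],
)

```text
time: 19.42
tool_pos: [0.6317, 0.0591, 0.0224]
ee_rot: [-3.141, -0.0, 1.377]
wrist_force: [0.4, -0.1, 1.6]
width: 0.0478
```

Call:
arm_command(
  plan=[0,0,-1,0,0,0,0.6,0,0,-3,0,0,0,0.6,0,0,-5,0,0,0,0.6,0,0,-4,0,0,0,0.6,0,0,0,0,0,0,0.6,0,0,0,0,0,0,0.6],
)

```text
time: 20.18
tool_pos: [0.6308, 0.059, 0.1501]
ee_rot: [-3.138, 0.001, 1.377]
wrist_force: [-0.1, 0.7, -5.3]
width: 0.0475
```

Run:
```python
from h import *
o=robot.get_obs();print(o['tool_pos'],o['ee_rot'],o['wrist_force'],o['width'])
snap('wrist','w13');crop('w13',0,0,320,300,2,'w13c')
```

```text
[0.63076995 0.05897394 0.15005072] [-3.13786560e+00  6.82518041e-04  1.37674485e+00] [-0.12529699  0.70725401 -5.28088995] 0.0475060767085292
```

View pics/w13.png

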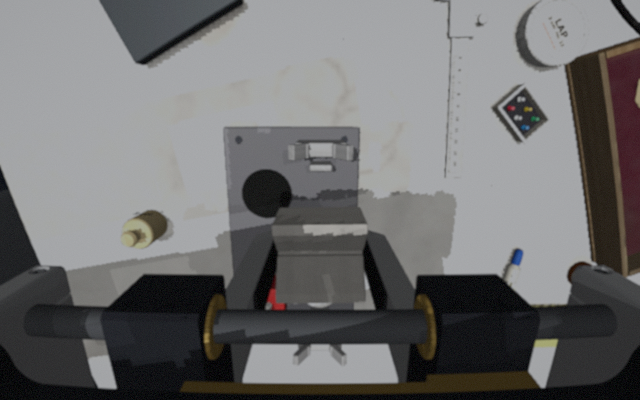

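Run:
```python
from h import *
rows([.55,.16,.20],1.88,0.6)
rows([.56,.20,.16],1.88,0.6,pos=[.55,.16,.20],y0=1.88)
```

```text
2.09,-2.46,-1.27,0,0,-7.2,0.6, 2.38,-2.17,-1.27,0,0,-7.2,0.6, 2.64,-1.86,-1.27,0,0,-7.2,0.6, 2.85,-1.51,-1.27,0,0,-7.2,0.6

1.75,1.08,2,0,0,0,0.6, 1.75,1.08,2,0,0,0,0.6
```

Call:
arm_command(
  plan=[2.09,-2.46,-1.3,0,0,-7.2,0.6,2.38,-2.17,-1.3,0,0,-7.2,0.6,2.64,-1.86,-1.3,0,0,-7.2,0.6,2.85,-1.51,-1.1,0,0,-7.2,0.6,0,0,0,0,0,0,0.6,0,0,0,0,0,0,0.6,0,0,0,0,0,0,0.6],
)

```text
time: 21.1
tool_pos: [0.5516, 0.1592, 0.2006]
ee_rot: [-3.139, -0.0, 1.878]
wrist_force: [1.2, -0.9, -3.8]
width: 0.0482
```

Run:
```python
from h import *
o=robot.get_obs();print(o['tool_pos'],o['ee_rot'],o['wrist_force'],o['width'])
snap('wrist','w14');crop('w14',200,0,500,230,2.6,'w14c')
```

```text
[0.55158537 0.15915895 0.20062002] [-3.13860456e+00 -8.83643958e-05  1.87781972e+00] [ 1.2051783  -0.8804412  -3.78530094] 0.04816343549777901
```

View pics/w14.png

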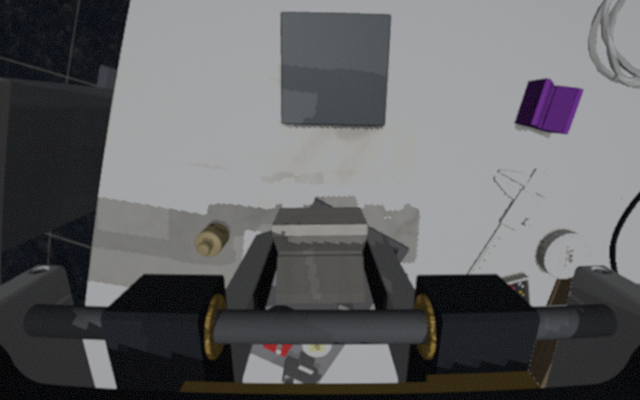

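Call:
arm_command(
  plan=[1.75,1.1,2,0,0,0,0.6,1.75,1.1,2,0,0,0,0.6,0,0,0,0,0,0,0.6,0,0,0,0,0,0,0.6,0,0,0,0,0,0,0.6],
)

```text
time: 21.78
tool_pos: [0.5624, 0.2001, 0.1633]
ee_rot: [3.14, 0.0, 1.879]
wrist_force: [-0.1, -0.1, -4.7]
width: 0.0479
```

Run:
```python
from h import *
o=robot.get_obs();print(o['tool_pos'],o['ee_rot'],o['wrist_force'],o['width'])
snap('wrist','w15')
```

```text
[0.56244384 0.20005017 0.16329194] [3.14012982e+00 2.89802177e-04 1.87934212e+00] [-0.0722071  -0.11022743 -4.6718808 ] 0.04786836345893678
```

View pics/w15.png

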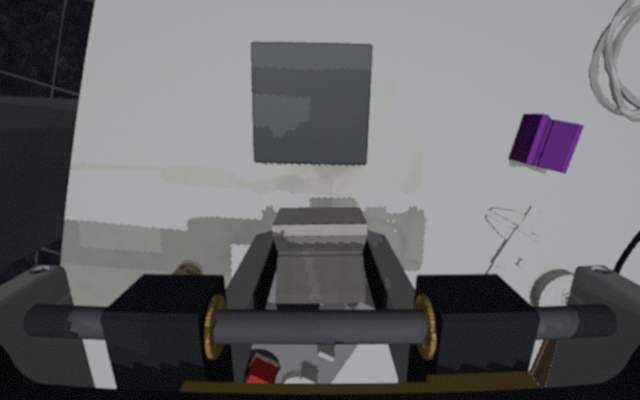

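Run:
```python
from h import *
crop('w14',265,0,405,140,5,'w14c');crop('w15',235,30,385,175,5,'w15c')
```

```text
(no output)
```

View pics/w14c.png

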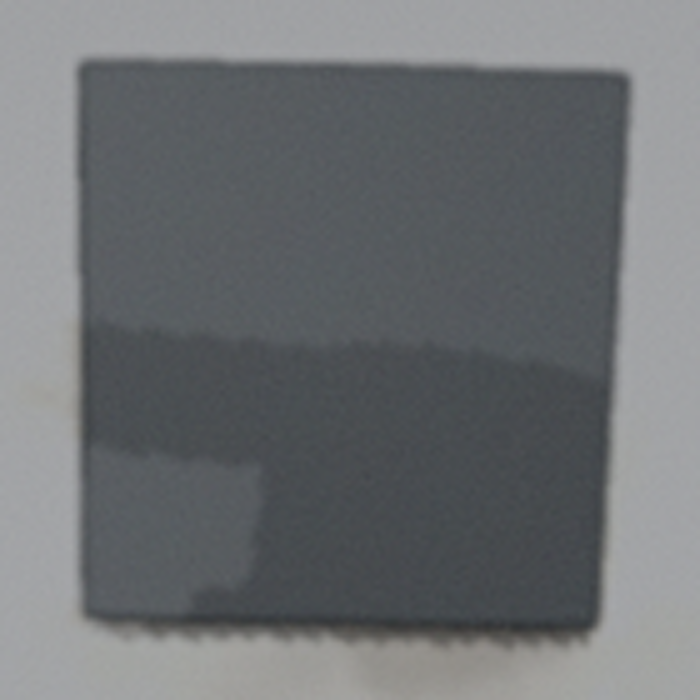

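View pics/w15c.png

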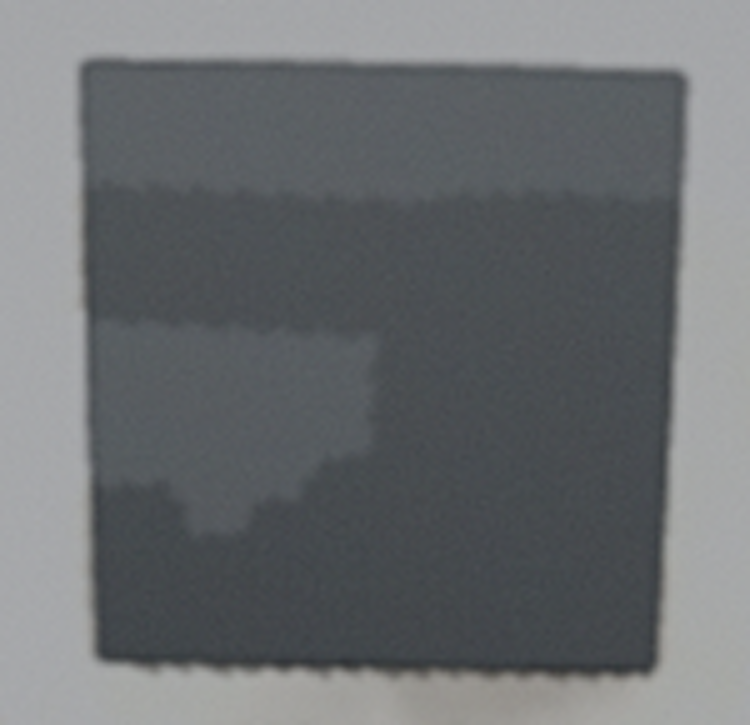

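Run:
```python
from h import *
a=[(82,62),(629,72),(597,625),(86,613)];b=[(85,65),(686,74),(655,667),(98,658)]
T=[];Z=[]
for p,q in zip(a,b):
    A=('w14',265+p[0]/5,p[1]/5);B=('w15',235+q[0]/5,30+q[1]/5)
    t=tri(A,B);print(t);T.append(t[0]);Z.append([atz(*A,.02),atz(*B,.02)])
print(np.mean(T,0)); Z=np.array(Z);print(Z.mean(0))
for k in (0,1):
    for i,j in [(0,1),(3,2),(3,0),(2,1)]:
        d=Z[j,k]-Z[i,k]; print(np.linalg.norm(d),np.arctan2(d[1],d[0]))
```

```text
(array([0.46234591, 0.31281696, 0.01924746]), [0.0002378619640944962, 0.00023786196409457625])
(array([0.56546022, 0.34333874, 0.02135946]), [0.00011651410467832867, 0.00011651410467863866])
(array([0.59656161, 0.2406807 , 0.01675503]), [3.0080419342904036e-05, 3.008041934280746e-05])
(array([0.49319957, 0.21047415, 0.02172718]), [7.661483684094632e-05, 7.661483684086232e-05])
[0.52939183 0.27682764 0.01977228]
[[0.52917097 0.2768859  0.02      ]
 [0.52935042 0.27683581 0.02      ]]
0.10777781140896889 0.292148734424568
0.10735990058879784 0.2849504806260465
0.1068563892105091 1.861935631949367
0.10763042974454849 1.8580341981712325
0.10751468468486948 0.2927746913725537
0.10745922449164258 0.29139140669762503
0.10685994946283024 1.8579877863851382
0.10700891801355944 1.8574763129813099
```

Run:
```python
from h import *
rows([.529,.276,.10],1.86,0.6)
```

```text
4.13,-0.44,3.17,0,0,0.5,0.6, 4.13,-0.48,3.17,0,0,0.5,0.6
```

Call:
arm_command(
  plan=[4.13,-0.45,3,0,0,0.5,0.6,4.13,-0.45,3,0,0,0.6,0.6,0,0,3,0,0,0,0.6,0,0,2.5,0,0,0,0.6,0,0,0,0,0,0,0.6,0,0,0,0,0,0,0.6,0,0,0,0,0,0,0.6],
)

```text
time: 22.7
tool_pos: [0.5302, 0.2765, 0.0498]
ee_rot: [3.138, -0.0, 1.86]
wrist_force: [0.3, -0.4, -3.9]
width: 0.0478
```

Call:
arm_command(
  plan=[0,0,0.7,0,0,0,0.6,0,0,0.5,0,0,0,0.6,0,0,0,0,0,0,0.6,0,0,0,0,0,0,0.6],
)

```text
time: 23.2
tool_pos: [0.5286, 0.2762, 0.0353]
ee_rot: [-3.141, -0.0, 1.86]
wrist_force: [-0.2, -0.4, -3.2]
width: 0.0477
```

Run:
```python
from h import *
o=robot.get_obs();print(o['tool_pos'],o['ee_rot'],o['wrist_force'],o['width'])
snap('wrist','w16');snap('top','top16');snap('scene','scene16');crop('scene16',150,130,300,240,5,'s16')
```

```text
[0.52857851 0.27619088 0.03530898] [-3.14125613e+00 -2.21348484e-05  1.86032013e+00] [-0.20964323 -0.40946182 -3.15580807] 0.04766496272394608
```

View pics/w16.png

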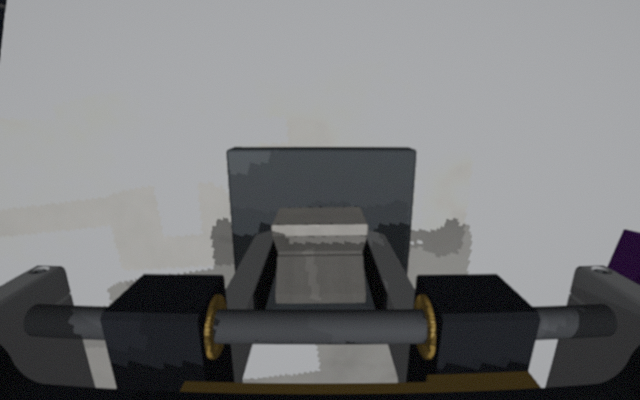

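View pics/s16.png

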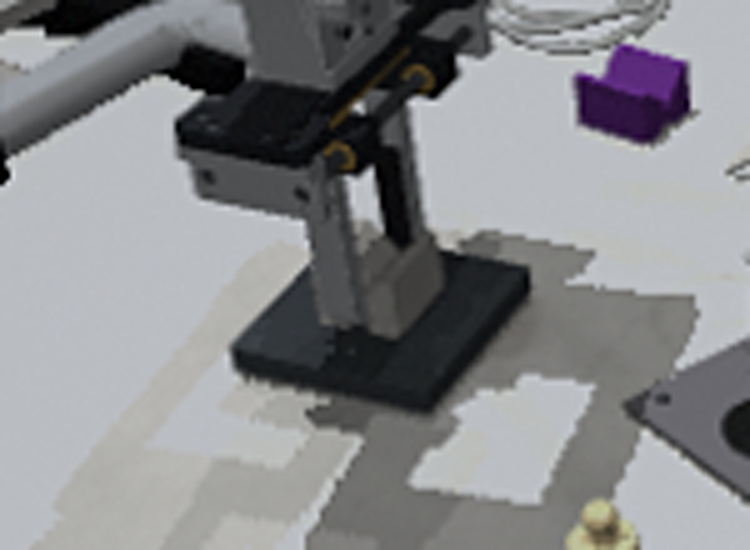

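Call:
arm_command(
  plan=[0,0,0.1,0,0,0,0.6,0,0,0,0,0,0,0.6,0,0,0,0,0,0,0.6],
)

```text
time: 23.72
tool_pos: [0.5287, 0.2762, 0.0345]
ee_rot: [3.142, -0.0, 1.86]
wrist_force: [0.0, -0.5, -3.9]
width: 0.0477
```

Call:
arm_command(
  plan=[0,0,0.08,0,0,0,0.6,0,0,0,0,0,0,0.6,0,0,0,0,0,0,0.6],
)

```text
time: 24.1
tool_pos: [0.5287, 0.2762, 0.0344]
ee_rot: [3.141, -0.0, 1.86]
wrist_force: [-2.1, -1.6, 2.6]
width: 0.0479
```

Contact. Release and rise.

Call:
arm_command(
  plan=[0,0,0,0,0,0,0.4,0,0,0,0,0,0,0.2,0,0,0,0,0,0,0.2,0,0,-3,0,0,0,0.2,0,0,-5,0,0,0,0.2,0,0,-5,0,0,0,0.2,0,0,0,0,0,0,0.2],
)

```text
time: 24.98
tool_pos: [0.5317, 0.2775, 0.17]
ee_rot: [3.13, -0.001, 1.86]
wrist_force: [0.9, 0.0, -0.3]
width: 0.075
```

Run:
```python
from h import *
o=robot.get_obs();print(o['tool_pos'],o['ee_rot'],o['wrist_force'],o['width'],o['joint_positions'])
snap('wrist','w17');rows([.4541,-.2145,.165],-.197,0.35)
```

```text
[0.53166363 0.27745306 0.17000336] [ 3.12964316e+00 -1.24476523e-03  1.86032886e+00] [ 0.85395201  0.0103263  -0.27808692] 0.07500037555792774 [3.86412919e-01 2.00406269e-01 1.32913321e+00 8.30411305e-05
 1.60003931e+00 9.68907498e-02]
-3.21,-1.52,0.01,0,0,8.4,0.35, -3.4,-1.04,0.01,0,0,8.4,0.35, -3.51,-0.53,0.01,0,0,8.4,0.35, -3.55,-0.01,0.01,0,0,8.4,0.35, -3.51,0.51,0.01,0,0,8.4,0.35, -3.4,1.02,0.01,0,0,8.4,0.35, -3.21,1.51,0.01,0,0,8.4,0.35, -2.96,1.96,0.01,0,0,8.4,0.35

-2.64,2.37,0.01,0,0,8.4,0.35, -2.26,2.74,0.01,0,0,8.4,0.35, -1.84,3.04,0.01,0,0,8.4,0.35, -1.37,3.27,0.01,0,0,8.4,0.35, -0.88,3.44,0.01,0,0,8.4,0.35, -0.37,3.53,0.01,0,0,8.4,0.35
```

View pics/w17.png

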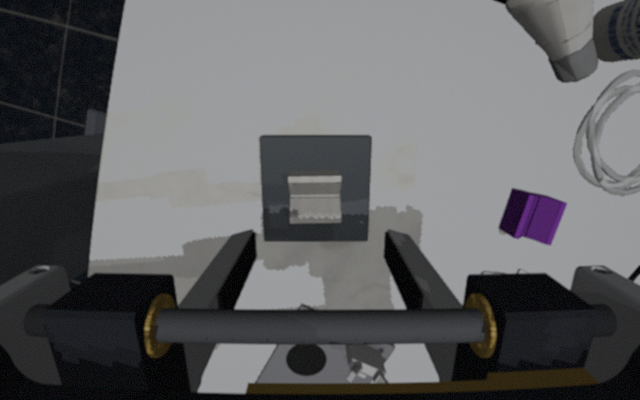

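Run:
```python
from h import *
P=[atz('w17',u,v,.052) for u,v in [(289,176),(341,176),(341,222),(289,222)]];print(np.mean(P,0))
P=[atz('w17',u,v,.02) for u,v in [(261,136),(371,136),(368,241),(264,241)]];print(np.mean(P,0))
```

```text
[0.52850533 0.27619565 0.052     ]
[0.52918503 0.27734053 0.02      ]
```

Call:
arm_command(
  plan=[-3.21,-1.52,0,0,0,8.4,0.35,-3.4,-1.04,0,0,0,8.4,0.35,-3.51,-0.53,0,0,0,8.4,0.35,-3.55,0,0,0,0,8.4,0.35,-3.51,0.51,0,0,0,8.4,0.35,-3.4,1.02,0,0,0,8.4,0.35,-3.21,1.51,0,0,0,8.4,0.35,-2.96,1.96,0,0,0,8.4,0.35],
)

```text
time: 26.02
tool_pos: [0.4842, -0.0055, 0.1612]
ee_rot: [-3.139, 0.003, 0.683]
wrist_force: [0.9, -0.5, 0.6]
width: 0.0612
```

Call:
arm_command(
  plan=[-2.64,2.37,0,0,0,8.4,0.35,-2.26,2.74,0,0,0,8.4,0.35,-1.84,3.04,0,0,0,8.4,0.35,-1.37,3.27,0,0,0,8.4,0.35,-0.88,3.44,0,0,0,8.4,0.35,-0.37,3.53,0,0,0,8.4,0.35,0,0,0,0,0,0,0.35,0,0,0,0,0,0,0.35],
)

```text
time: 27.02
tool_pos: [0.4532, -0.2143, 0.1621]
ee_rot: [-3.14, 0.003, -0.191]
wrist_force: [0.0, -0.0, 0.5]
width: 0.0612
```

Run:
```python
from h import *
o=robot.get_obs();print(o['tool_pos'],o['ee_rot'],o['wrist_force'],o['width'])
snap('wrist','w18');print(proj('w18',[.4541,-.2145,.046]));rows([.4541,-.2145,.10],-.197,0.35)
```

```text
[ 0.45323242 -0.21426234  0.16206689] [-3.13979267e+00  2.63897503e-03 -1.91172221e-01] [ 0.00380259 -0.04314293  0.54993327] 0.06117112299005062
(np.float64(320.63912727142497), np.float64(196.66654878900377))
0.03,0.02,3.12,0,0,0.2,0.35, 0.03,0.02,3.12,0,0,0.2,0.35
```

View pics/w18.png

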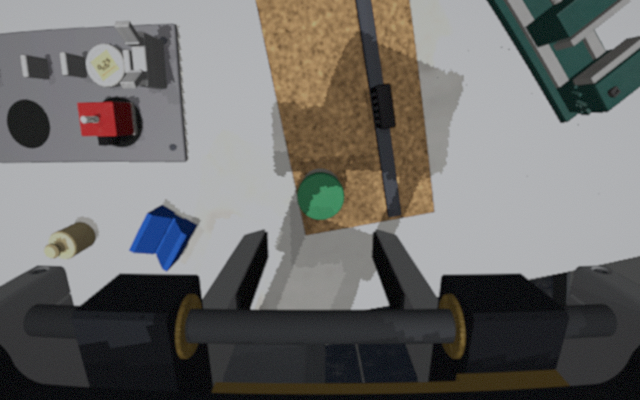

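V-block is within 2 mm of the plate centre; the pot is at (321,196), as predicted. Descend and grasp.

Call:
arm_command(
  plan=[0.05,0,5,0,0,0.3,0.35,0,0,5,0,0,0,0.35,0,0,2.7,0,0,0,0.35,0,0,0.3,0,0,0,0.35,0,0,0,0,0,0,0.35,0,0,0,0,0,0,0.35,0,0,0,0,0,0,0.35],
)

```text
time: 27.95
tool_pos: [0.4553, -0.2157, 0.0352]
ee_rot: [3.141, -0.003, -0.197]
wrist_force: [0.3, -0.3, -0.2]
width: 0.061
```

Call:
arm_command(
  plan=[0,0,0.2,0,0,0,0.35,0,0,0,0,0,0,0.35,0,0,0,0,0,0,0.35],
)

```text
time: 28.32
tool_pos: [0.4543, -0.2152, 0.0316]
ee_rot: [-3.141, 0.0, -0.198]
wrist_force: [0.2, 0.2, -1.0]
width: 0.0616
```

Call:
arm_command(
  plan=[0,0,0,0,0,0,0.65,0,0,0,0,0,0,0.65,0,0,0,0,0,0,0.65,0,0,0,0,0,0,0.65],
)

```text
time: 28.82
tool_pos: [0.4543, -0.2153, 0.0317]
ee_rot: [3.142, -0.0, -0.197]
wrist_force: [-0.7, -0.8, 0.0]
width: 0.0414
```

Run:
```python
from h import *
o=robot.get_obs();print(o['tool_pos'],o['ee_rot'],o['wrist_force'],o['width'])
# pot place (.578,.0686); released at (.4541,-.2144): keep offset
p=o['tool_pos'];t=np.array([.5780,.0686])+p[:2]-np.array([.4541,-.2144]);print(t)
rows([t[0],t[1],.155],-.1972,0.65,pos=[p[0],p[1],.155])
```

```text
[ 0.45431738 -0.21527755  0.03166214] [ 3.14150007e+00 -2.01513304e-05 -1.97409693e-01] [-0.65649692 -0.80013274  0.03080246] 0.04141591140441471
[0.57821738 0.06772245]
1.1,-5.03,0,0,0,0,0.65, 1.1,-5.03,0,0,0,0,0.65, 1.1,-5.03,0,0,0,0,0.65, 1.1,-5.03,0,0,0,0,0.65, 1.1,-5.03,0,0,0,0,0.65, 1.1,-5.03,0,0,0,0,0.65
```

Call:
arm_command(
  plan=[0,0,-2,0,0,0,0.65,0,0,-5,0,0,0,0.65,0,0,-5.3,0,0,0,0.65,0,0,0,0,0,0,0.65],
)

```text
time: 29.32
tool_pos: [0.457, -0.2168, 0.1602]
ee_rot: [3.138, -0.01, -0.197]
wrist_force: [0.5, 0.2, -1.4]
width: 0.0417
```

Call:
arm_command(
  plan=[1.1,-5.04,0,0,0,0,0.65,1.1,-5.04,0,0,0,0,0.65,1.1,-5.04,0,0,0,0,0.65,1.1,-5.04,0,0,0,0,0.65,1.1,-5.04,0,0,0,0,0.65,1.1,-5.04,0,0,0,0,0.65,0,0,4,0,0,0,0.65,0,0,0,0,0,0,0.65],
)

```text
time: 30.32
tool_pos: [0.5747, 0.0689, 0.109]
ee_rot: [3.139, 0.011, -0.196]
wrist_force: [-0.3, -0.1, -0.8]
width: 0.0416
```

Call:
arm_command(
  plan=[0,0,0,0,0,0,0.65,0,0,0,0,0,0,0.65,0,0,0,0,0,0,0.65],
)

```text
time: 30.7
tool_pos: [0.5791, 0.0678, 0.1162]
ee_rot: [-3.141, -0.003, -0.198]
wrist_force: [-0.2, -0.0, -1.5]
width: 0.0417
```

Run:
```python
from h import *
o=robot.get_obs();print(o['tool_pos'],o['ee_rot'],o['wrist_force'],o['width'])
snap('wrist','w19');rows([.578,.0682,.045],-.197,0.65)
```

```text
[0.57908938 0.06780686 0.11624395] [-3.14094902e+00 -2.64226027e-03 -1.98416987e-01] [-0.24055577 -0.04883542 -1.47728167] 0.041727548147929436
-0.05,0,3.55,0,0,0,0.65, -0.05,0,3.55,0,0,0,0.65
```

View pics/w19.png

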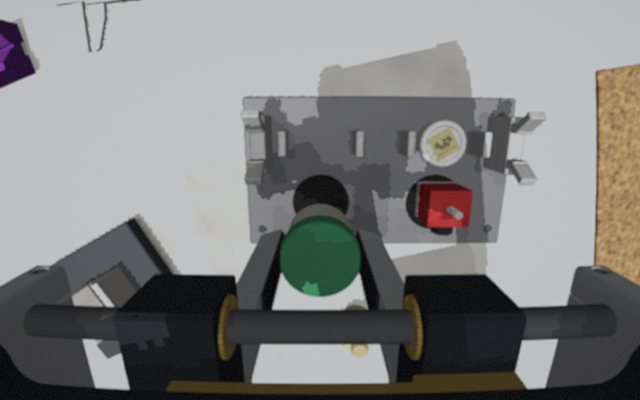

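Call:
arm_command(
  plan=[0,0,4,0,0,0,0.65,0,0,3.3,0,0,0,0.65,0,0,0,0,0,0,0.65,0,0,0,0,0,0,0.65,0,0,0,0,0,0,0.65,0,0,0,0,0,0,0.65],
)

```text
time: 31.5
tool_pos: [0.5794, 0.0684, 0.0434]
ee_rot: [-3.141, -0.003, -0.197]
wrist_force: [-0.9, -0.5, -0.4]
width: 0.0419
```

Call:
arm_command(
  plan=[0,0,0.3,0,0,0,0.65,0,0,0,0,0,0,0.65,0,0,0,0,0,0,0.65,0,0,0,0,0,0,0.65],
)

```text
time: 32.0
tool_pos: [0.5783, 0.0684, 0.0386]
ee_rot: [-3.142, 0.0, -0.197]
wrist_force: [-0.1, -0.1, -1.0]
width: 0.0414
```

Call:
arm_command(
  plan=[0,0,0.3,0,0,0,0.65,0,0,0,0,0,0,0.65,0,0,0,0,0,0,0.65],
)

```text
time: 32.38
tool_pos: [0.5784, 0.0684, 0.0357]
ee_rot: [-3.141, -0.0, -0.197]
wrist_force: [0.5, 0.2, -0.6]
width: 0.0418
```

Nearly touching; half a millimetre more, release, rise.

Call:
arm_command(
  plan=[0,0,0.06,0,0,0,0.65,0,0,0,0,0,0,0.65,0,0,0,0,0,0,0.35,0,0,0,0,0,0,0.35,0,0,0,0,0,0,0.35],
)

```text
time: 33.0
tool_pos: [0.5781, 0.0684, 0.0347]
ee_rot: [3.142, 0.001, -0.197]
wrist_force: [0.6, -1.1, -0.3]
width: 0.061
```

Call:
arm_command(
  plan=[0,0,-3,0,0,0,0.35,0,0,-5,0,0,0,0.35,0,0,-4.6,0,0,0,0.35,0,0,0,0,0,0,0.35,0,0,0,0,0,0,0.35,0,0,0,0,0,0,0.35],
)

```text
time: 33.75
tool_pos: [0.5771, 0.0683, 0.1586]
ee_rot: [3.141, 0.004, -0.198]
wrist_force: [0.3, 0.0, -0.5]
width: 0.0609
```

Run:
```python
from h import *
o=robot.get_obs();print(o['tool_pos'],o['ee_rot'],o['wrist_force'],o['width'])
snap('wrist','w20');print(atz('w20',318,197,.05),atz('w7',317.5,198,.05));rows([.5227,-.285,.165],0,0.5)
```

```text
[0.57714866 0.06831842 0.15860895] [ 3.14072891  0.00422779 -0.19754601] [ 2.98566253e-01  2.36161904e-04 -5.48568518e-01] 0.06092862098151865
[0.5797985  0.06979561 0.05      ] [0.578635   0.06939742 0.05      ]
0.23,5.1,-0.09,0,0,-1.6,0.5, 0.08,5.11,-0.09,0,0,-1.6,0.5, -0.06,5.11,-0.09,0,0,-1.6,0.5, -0.21,5.1,-0.09,0,0,-1.6,0.5, -0.35,5.1,-0.09,0,0,-1.6,0.5, -0.49,5.08,-0.09,0,0,-1.6,0.5, -0.64,5.07,-0.09,0,0,-1.6,0.5
```

View pics/w20.png

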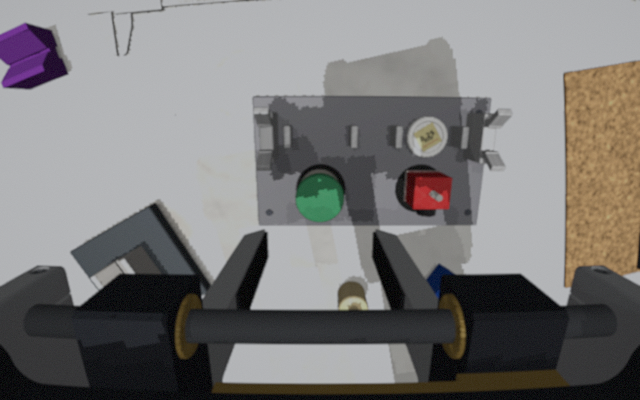

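Call:
arm_command(
  plan=[0.23,5.1,-0.1,0,0,-1.6,0.5,0.08,5.11,-0.1,0,0,-1.6,0.5,-0.06,5.11,-0.1,0,0,-1.6,0.5,-0.21,5.1,-0.1,0,0,-1.6,0.5,-0.35,5.1,-0.1,0,0,-1.6,0.5,-0.49,5.08,-0.1,0,0,-1.6,0.5,-0.64,5.07,-0.1,0,0,-1.7,0.5,0,0,0,0,0,0,0.5],
)

```text
time: 34.8
tool_pos: [0.522, -0.288, 0.1661]
ee_rot: [-3.141, 0.003, -0.005]
wrist_force: [-0.7, 0.9, 0.7]
width: 0.0468
```

Call:
arm_command(
  plan=[0,0,0,0,0,0,0.5,0,0,0,0,0,0,0.5,0,0,0,0,0,0,0.5],
)

```text
time: 35.17
tool_pos: [0.5239, -0.2837, 0.1681]
ee_rot: [-3.141, -0.0, 0.002]
wrist_force: [0.1, -0.3, 0.1]
width: 0.0472
```

Run:
```python
from h import *
o=robot.get_obs();print(o['tool_pos'],o['ee_rot'],o['wrist_force'],o['width'])
snap('wrist','w21');rows([.5227,-.285,.165],0,0.5)
```

```text
[ 0.52385565 -0.28367301  0.16806537] [-3.14134243e+00 -2.88789042e-05  1.67944696e-03] [ 0.08711973 -0.29752278  0.09766253] 0.04718126071005741
-0.12,0.11,0.32,0,0,0.1,0.5
```

View pics/w21.png

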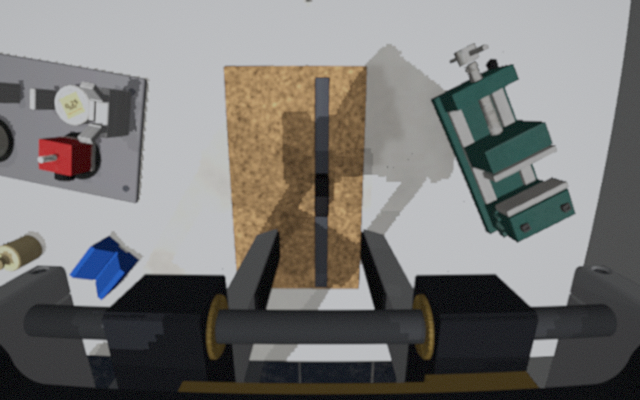

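Call:
arm_command(
  plan=[-0.12,0.11,5,0,0,0.1,0.5,0,0,5,0,0,0,0.5,0,0,3.6,0,0,0,0.5,0,0,0.5,0,0,0,0.5,0,0,0,0,0,0,0.5,0,0,0,0,0,0,0.5,0,0,0,0,0,0,0.5,0,0,0,0,0,0,0.5],
)

```text
time: 36.22
tool_pos: [0.5228, -0.2864, 0.0282]
ee_rot: [3.141, -0.002, -0.002]
wrist_force: [0.2, 0.1, 0.2]
width: 0.0471
```

Call:
arm_command(
  plan=[0,-0.05,0.45,0,0,0,0.5,0,0,0,0,0,0,0.5,0,0,0,0,0,0,0.5,0,0,0,0,0,0,0.95,0,0,0,0,0,0,0.95,0,0,0,0,0,0,0.95,0,0,0,0,0,0,0.95,0,0,0,0,0,0,0.95],
)

```text
time: 37.22
tool_pos: [0.5223, -0.2854, 0.0226]
ee_rot: [-3.141, -0.0, -0.002]
wrist_force: [-0.4, 1.0, -0.2]
width: 0.0139
```

Run:
```python
from h import *
o=robot.get_obs();print(o['tool_pos'],o['ee_rot'],o['wrist_force'],o['width'])
snap('wrist','w22');p=o['tool_pos'];y=o['ee_rot'][2]
# bar seat target: (.6204,.0070), released at (.5227,-.285,.0226) yaw -.002, along tool x offset
off=p[:2]-np.array([.5227,-.285]); c,s=np.cos(1.377),np.sin(1.377)
t=np.array([.6204,.0070])+np.array([c,s])*off[0]; print(t)
rows([t[0],t[1],.165],1.377+y+.002,0.95,n=10,pos=[p[0],p[1],.165])
```

```text
[ 0.52234211 -0.28542724  0.02259122] [-3.14131755e+00 -9.23020464e-05 -1.89464530e-03] [-0.38943014  1.03718343 -0.22377304] 0.013857496898919608
[0.62033108 0.00664881]
0.97,-2.92,0,0,0,-7.9,0.95, 1.37,-2.76,0,0,0,-7.9,0.95, 1.73,-2.55,0,0,0,-7.9,0.95, 2.07,-2.28,0,0,0,-7.9,0.95, 2.36,-1.98,0,0,0,-7.9,0.95, 2.61,-1.64,0,0,0,-7.9,0.95, 2.81,-1.26,0,0,0,-7.9,0.95, 2.96,-0.86,0,0,0,-7.9,0.95

3.05,-0.45,0,0,0,-7.9,0.95, 3.08,-0.02,0,0,0,-7.9,0.95
```

View pics/w22.png

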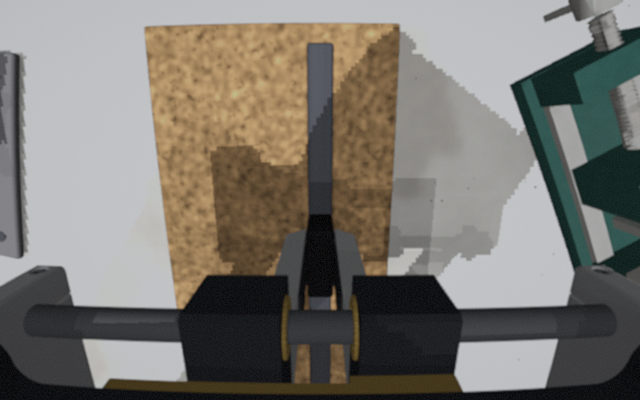

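Grip held. Lift and travel.

Call:
arm_command(
  plan=[0,0,-2,0,0,0,0.95,0,0,-5,0,0,0,0.95,0,0,-5,0,0,0,0.95,0,0,-2,0,0,0,0.95],
)

```text
time: 37.78
tool_pos: [0.5235, -0.2864, 0.1664]
ee_rot: [3.138, -0.005, -0.002]
wrist_force: [0.4, 0.2, -1.8]
width: 0.0136
```

Call:
arm_command(
  plan=[0.97,-2.92,0,0,0,-7.9,0.95,1.37,-2.76,0,0,0,-7.9,0.95,1.73,-2.55,0,0,0,-7.9,0.95,2.07,-2.28,0,0,0,-7.9,0.95,2.36,-1.98,0,0,0,-7.9,0.95,2.61,-1.64,0,0,0,-7.9,0.95,2.81,-1.26,0,0,0,-7.9,0.95,2.96,-0.86,0,0,0,-7.9,0.95],
)

```text
time: 38.78
tool_pos: [0.6006, -0.051, 0.1617]
ee_rot: [-3.14, 0.0, 1.106]
wrist_force: [-1.2, 0.4, -1.5]
width: 0.0136
```

Call:
arm_command(
  plan=[3.05,-0.45,0,0,0,-7.9,0.95,3.08,-0.02,0,0,0,-7.9,0.95,0,0,0,0,0,0,0.95,0,0,0,0,0,0,0.95,0,0,0,0,0,0,0.95,0,0,0,0,0,0,0.95],
)

```text
time: 39.52
tool_pos: [0.6202, 0.0056, 0.1626]
ee_rot: [3.142, 0.0, 1.375]
wrist_force: [-1.0, -0.6, -1.8]
width: 0.0137
```

Run:
```python
from h import *
o=robot.get_obs();print(o['tool_pos'],o['ee_rot'],o['wrist_force'],o['width'])
snap('wrist','w23');rows([.6203,.0068,.10],1.377,0.95)
```

```text
[0.6201714  0.00556167 0.16260834] [3.14157175e+00 1.10611166e-04 1.37523287e+00] [-0.95433339 -0.58910964 -1.75552109] 0.013675810597146587
0.06,-0.01,3.13,0,0,0,0.95, 0.06,-0.01,3.13,0,0,0,0.95
```

View pics/w23.png

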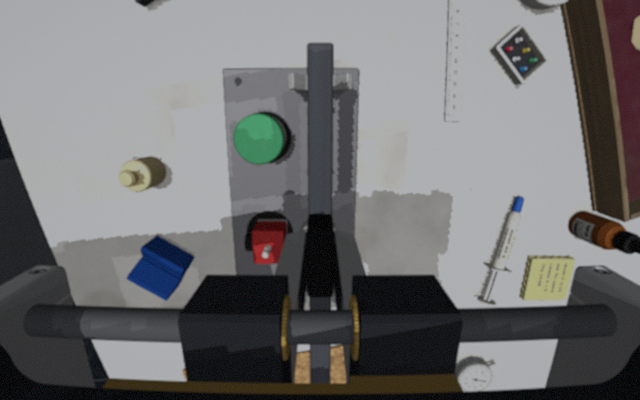

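Call:
arm_command(
  plan=[0.07,0,3.5,0,0,-0.1,0.95,0.06,0,3.5,0,0,0,0.95,0,0,0.6,0,0,0,0.95,0,0,0,0,0,0,0.95,0,0,0,0,0,0,0.95,0,0,0,0,0,0,0.95,0,0,0,0,0,0,0.95],
)

```text
time: 40.45
tool_pos: [0.6211, 0.0077, 0.0876]
ee_rot: [3.14, -0.0, 1.379]
wrist_force: [-0.2, -0.9, -1.6]
width: 0.0138
```

Run:
```python
from h import *
o=robot.get_obs();print(o['tool_pos'],o['ee_rot'],o['wrist_force'],o['width'])
snap('wrist','w24');crop('w24',240,30,400,220,4,'w24c')
snap('scene','scene24');crop('scene24',260,140,400,260,5,'s24')
```

```text
[0.62109443 0.00773454 0.08759586] [ 3.13988352e+00 -2.66936896e-04  1.37857614e+00] [-0.22474286 -0.88931969 -1.61129562] 0.013838660771956822
```

View pics/w24c.png

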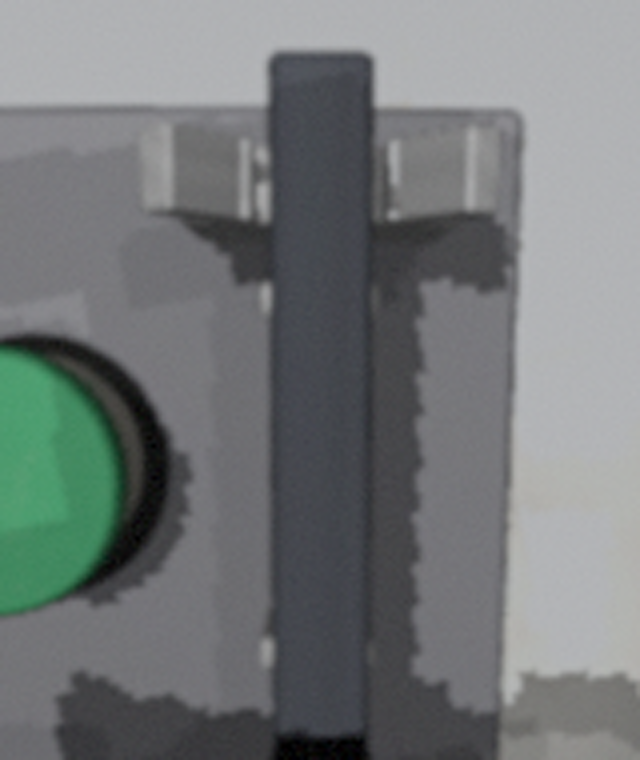

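View pics/s24.png

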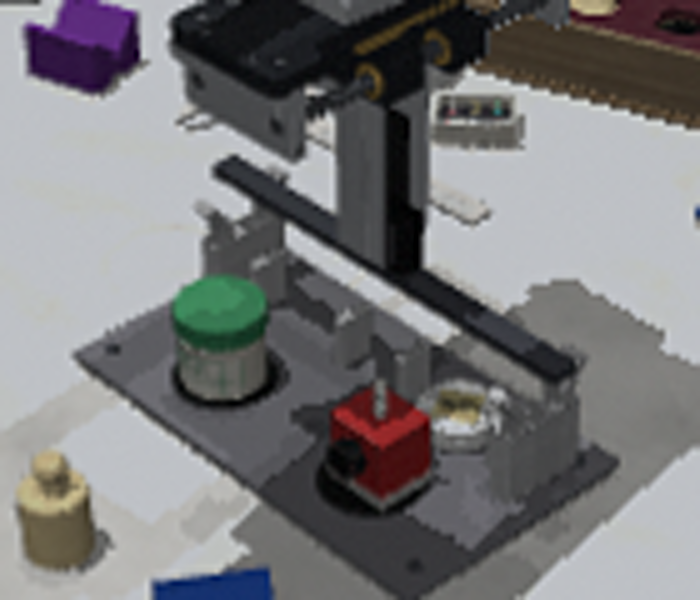

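Call:
arm_command(
  plan=[0,0,0.7,0,0,0,0.95,0,0,0.7,0,0,0,0.95,0,0,0.4,0,0,0,0.95,0,0,0,0,0,0,0.95,0,0,0,0,0,0,0.95,0,0,0,0,0,0,0.95],
)

```text
time: 41.3
tool_pos: [0.6208, 0.0078, 0.069]
ee_rot: [3.141, -0.0, 1.379]
wrist_force: [0.4, -0.3, -1.5]
width: 0.0138
```

Call:
arm_command(
  plan=[0,0,0.3,0,0,0,0.95,0,0,0.15,0,0,0,0.95,0,0,0,0,0,0,0.95,0,0,0,0,0,0,0.95],
)

```text
time: 41.8
tool_pos: [0.6206, 0.0078, 0.0641]
ee_rot: [-3.142, -0.0, 1.379]
wrist_force: [-0.7, 0.3, -1.1]
width: 0.0137
```

Call:
arm_command(
  plan=[0,0,0.08,0,0,0,0.95,0,0,0,0,0,0,0.95,0,0,0,0,0,0,0.95],
)

```text
time: 42.18
tool_pos: [0.6207, 0.0078, 0.0636]
ee_rot: [3.141, -0.0, 1.379]
wrist_force: [-0.1, -0.4, -0.7]
width: 0.0138
```

Call:
arm_command(
  plan=[0,0,0.05,0,0,0,0.95,0,0,0,0,0,0,0.95,0,0,0,0,0,0,0.7,0,0,0,0,0,0,0.6,0,0,0,0,0,0,0.5,0,0,0,0,0,0,0.5],
)

```text
time: 42.92
tool_pos: [0.6205, 0.0078, 0.0626]
ee_rot: [-3.141, -0.0, 1.379]
wrist_force: [-0.6, 0.2, -0.5]
width: 0.0464
```

Call:
arm_command(
  plan=[0,0,-3,0,0,0,0.5,0,0,-4,0,0,0,0.5,-3,0,-5,0,0,0,0.5,-5,0,-5,0,0,0,0.5,-3,0,0,0,0,0,0.5,0,0,0,0,0,0,0.5,0,0,0,0,0,0,0.5],
)

```text
time: 43.8
tool_pos: [0.6005, -0.0939, 0.2261]
ee_rot: [-3.14, -0.001, 1.379]
wrist_force: [-0.2, -0.2, -0.1]
width: 0.0468
```

Run:
```python
from h import *
o=robot.get_obs();print(o['tool_pos'],o['ee_rot'],o['wrist_force'],o['width'])
snap('wrist','w25');snap('scene','scene25');crop('scene25',160,130,400,290,3.3,'s25')
```

```text
[ 0.600481  -0.0938956  0.2261094] [-3.14015553e+00 -8.92262340e-04  1.37877017e+00] [-0.17862678 -0.19002344 -0.13595285] 0.046812842924671874
```

View pics/w25.png

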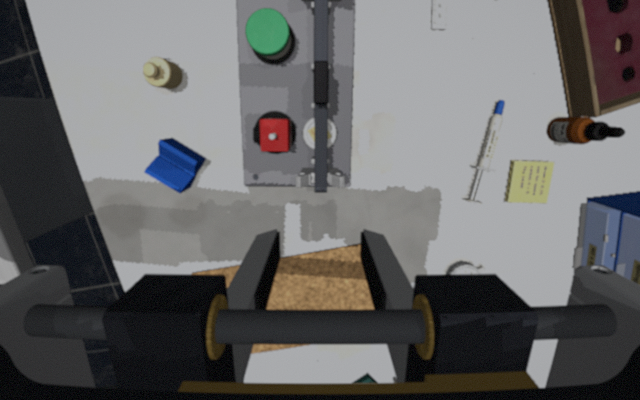

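View pics/s25.png

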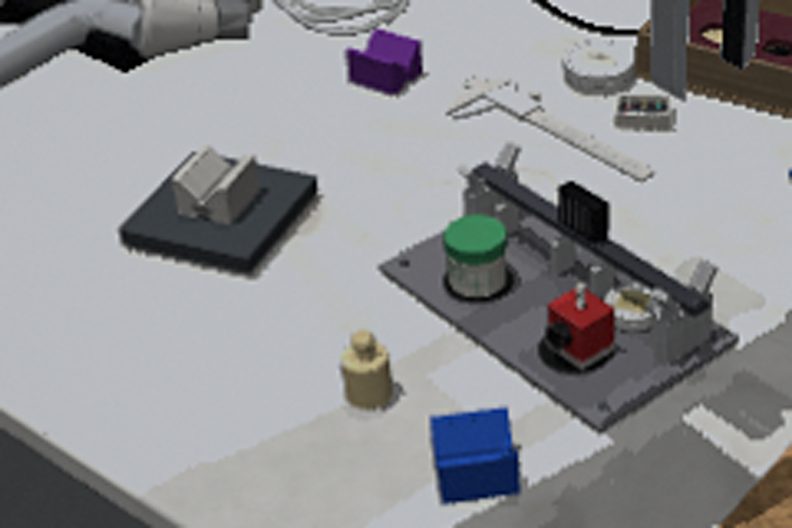

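Run:
```python
from h import *
a=cv2.imread('pics/scene0.png',0).astype(np.float32);b=cv2.imread('pics/scene25.png',0).astype(np.float32)
for n,(u0,v0,u1,v1) in dict(bar=(300,172,380,230),grip=(326,182,348,206),pot=(292,192,318,224),mag=(322,214,350,244),weight=(260,228,282,256)).items():
    t=a[v0:v1,u0:u1]; s=b[v0-6:v1+6,u0-6:u1+6]; r=cv2.matchTemplate(s,t,cv2.TM_CCOEFF_NORMED); _,m,_,l=cv2.minMaxLoc(r); print(n,m,l[0]-6,l[1]-6)
print(atz('w25',320.5,190.5,.053),'bar near end; before',atz('w1',395.6,174.5,.053))
```

```text
bar 0.9725833535194397 0 0
grip 0.9794579744338989 0 0
pot 0.820615291595459 0 0
mag 0.9894741773605347 0 0
weight 0.9833592772483826 0 0
[ 0.59930364 -0.09868691  0.053     ] bar near end; before [ 0.59799338 -0.10122008  0.053     ]
```

Call:
arm_command(
  plan=[0,0,0,0,0,0,0.5,0,0,0,0,0,0,0.5,0,0,0,0,0,0,0.5,0,0,0,0,0,0,0.5],
)

```text
time: 44.4
tool_pos: [0.6007, -0.0944, 0.227]
ee_rot: [3.142, -0.0, 1.379]
wrist_force: [-0.2, -0.3, -0.8]
width: 0.0472
```

Run:
```python
from h import *
print(close_job())
```

```text
the job is handed in; nothing more can be done
None
```

The job is done and handed in at about 44 s of the 118 s allowed. The bar and the pot were set on the mat and the V-block was stood on the surface plate. Then the pot went back to its place and the bar back into both brackets. I never went near the tin or the weight. The magnet block was the other front thing, so it stayed where it was.

Last checks:
- **V-block:** about 1–2 mm from the plate's middle. Its edges lined up with the plate's, whose direction I measured as about 0.29 rad. I did not re-measure its angle after letting go.
- **Bar:** the near end measured about 3 mm from where it started, mostly along its length and within the ±15 mm allowed. The scene picture showed no shift.
- **Pot:** the wrist camera put it about 1 mm from its start. The before-and-after picture match was weaker here (0.82) but showed no shift. The lower score is probably because the V-block behind the pot is gone.
- **Magnet block and weight:** no shift in the scene picture.
- **Tin:** checked only by eye, in the last pictures, where it looked unmoved.
- **Disagreement:** the overhead and wrist cameras differed by about 4 mm on the plate's centre. I went almost wholly by the wrist camera.

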